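# Close and lock the screen-rail tube coupler

## Task

Lock the open coupler on the desk's screen rail: swing its hinged half over onto the tube until it sits fully down without forcing it, swing the bolt up until it is home in the slot, then turn the wing nut clockwise until it is finger-tight, so that the coupler grips the tube without the rubber liner being crushed. Leave the other things on the desk where they are.

Things in the scene. Friction and masses are not known exactly. Their poses are not given: they have to be found in the camera images.
- rail: Fixed rail: level aluminium tube, 48 mm thick, axis 120 mm above the desk, on two pedestals (base 130 x 90 mm). Origin: on the desk, base centre of the pedestal with the OPEN coupler. y runs along the tube (from -85 to +415 mm), z up. A second, already locked coupler is at y +225 mm, a display (255 mm high) at y +270 to +420. Hinge on the +x side, swing bolt on the -x side, robot's side.
- strap: The hinged half: forged half ring, 36 mm wide, lined with rubber, with a lug at its free end. Origin: on the hinge pin; axes parallel to the rail's when shut; it then reaches along its -x over the tube (crown 33 mm above the tube's axis). Starts 1.5 to 2 rad open, leaning back past upright; swings up and over towards the robot. Stiff hinge (0.3 N m): stays where it is left. 0.4 to 0.65 kg.
- hinge (a point): Middle of the hinge pin, parallel to the tube, at x +40, y 0, z 120 mm of the rail's frame. The hinged half turns about it. The coupler's fixed lower half is 34 mm wide along the tube.
- lug (a point): On the lug's upper face, where the bolt's axis passes when home; at x -88, z +12 mm of the hinged half. The lug is a plate 36 mm wide (both edges free to pinch), 9 mm thick, x -68 to -96 mm, slot 15 mm wide open at the far end, root at x -82. Shut, this point is at x -48, z 132 mm of the rail (+-1: tube and liner vary). Seated by 5 to 15 N down on the lug; over 50 N is forcing it.
- swing_bolt: Steel bolt, 12 mm thick. Origin: on its pivot pin, parallel to the tube, at x -48, z 88 mm of the rail's frame; z along the bolt towards the nut. Starts leaning out towards the robot, 0.75 to 1 rad from upright; stays where it is left (pin friction 0.15 N m). Pushed up and in, it ends upright against the slot's root. The nut passes over the lug only when the hinged half is fully down.
- bolt_neck (a point): On the bolt's axis, 39.5 mm from its pivot pin: at mid thickness of the lug when home, then at x -48 mm of the rail's frame.
- wing_nut: Steel wing nut near the bolt's end. Origin: centre of its flange's underside, about 46 mm from the bolt's pin; z away from the pin. Flange 29 mm wide, 4 mm thick; hub 22 mm wide up to z 21; flat blade 46 mm wide (x), 8 mm thick (y), z 20 to 46 mm, at first square to the tube within 0.3 rad. Right-hand thread, 12 mm a turn: clockwise from above tightens. Stays where left.
- blade (a point): Where to pinch the wing nut's blade: on its axis, z +35 mm of the nut. With the coupler shut and the bolt home the nut turns easily (under 0.05 N m) for 0.6 to 1.8 rad, until it bites and the torque climbs. Finger-tight is 0.2 to 0.35 N m on the nut (35 to 70 N of clamp force, which the blade passes in a firm pinch of about 60 N); above 0.5 N m the liner is crushed.
- mug: White mug, 80 mm across, 92 mm high. A bystander. Origin: centre of its underside.
- radio: Black hand-held radio standing in a foot 70 x 50 mm, 175 mm high with its stub aerial. A bystander. Origin: centre of its underside.
- mouse: Black computer mouse, 104 x 60 x 31 mm. A bystander. Origin: centre of its underside.
- stapler: Grey stapler, 130 x 34 x 45 mm. A bystander. Origin: centre of its underside.

How it is judged:
By the outcome, as a careful person would: the job done as asked, in the order asked, and still so for the second after the job is handed in, with the robot touching nothing.
It also fails if it takes over 58 s, if anything falls off the work surface, if the arm or the gripper's body presses on something with over 40 N, if the wrist force passes 120 N, or if a joint passes its speed limit or range.

## Robot

A 7-joint arm with a two-finger parallel gripper is mounted at the origin on the work surface. World frame = base frame: x ahead of the robot, y to its left, z up, the work surface at z = 0. Lengths are in m, angles in degrees, forces in N, time in s.
With the tool pointing down it reaches from about 0.425 to 0.875 m from the base axis. Payload 9.9 kg.
Tool frame: the origin (TCP) lies on the centre line of the jaws, within the pads' length; the fingertips stand ctrl.tip_reach ahead of it and the grasp point (between the pads) lies 6 mm ahead of it (ctrl.tip_reach is the distance from the TCP to the fingertips, in m); z points along the fingers, y is the direction in which the jaws open and shut (so a half turn about z gives the same grasp; the last joint's range is limited). The gripper opens to 85 mm and grips with 20 to 120 N. Pads are 22 mm wide; open, the fingers measure 114 mm over their backs; the gripper's body (76 mm by 85 mm) begins 54 mm behind the grasp point. The pads swing forward as they close: fully open they stand 13 mm farther back than shut.
Start: joints at [64.24, 32.985, 1.427, 82.34, -0.859, 64.687, -3.237], TCP at [0.241, -0.63, 0.256] pointing down, gripper open.
Joint ranges: [-157.87, 157.87], [-19.46, 123.44], [-87.15, 90], [11.01, 140.99], [-62.26, 242.26], [9.8, 113.94], [-161.44, 161.44]. Speed limits (degrees/s): [127.2, 127.2, 172.46, 172.46, 180, 180, 180].

## Interface

Orientations are given as a 3x3 rotation matrix whose columns are the frame's x, y, z axes.
In Python, from plant import ctrl gives the robot as it stands. The module is installed in compiled form; this text tells all that it offers.
- The arm moves only by the tool move_arm, never from a script. Its argument "series" is a list of rows, each an object with "offset": the shift along the world's x, y, z in mm, a list of three; "angular": the turn, a rotation vector about the world's x, y, z in rad, a list of three. In form: [{"offset": [x, y, z], "angular": [ax, ay, az]}, ...]. A call has 1 to 20 rows; each row is the pose to reach, as a shift and turn from the pose measured when the call began; what a row does not reach only later rows make up. A row lasts 1/12 s, in which the tool goes at most 41.7 mm and 7.16 degrees, less where a joint would pass 70% of its speed; a pose out of reach is approached as far as the arm can. A call with a gripper value outside its range is refused whole. "grip" is the closure in counts, from 0 (fully open) to 255 (shut), set as the call begins (left out, the last holds). The fingers move at their own pace and stop on an object; "squeeze" is the grip in N (left out, the last holds). Time passes only in rows, so rows that repeat a pose let the fingers close. It gives the time, the measured TCP pose, the force and the opening at its end, in the units of the state.
- ctrl.state(): the state, without advancing time (a new reading comes with each control period).
- ctrl.grab_frame(name): name is "scene" or "top" or "wrist"; returns a dict with "color" (480x640x3 uint8, red, green, blue), "fx", "fy", "cx", "cy" (pixels), "dist_coeffs" ([k1, k2, p1, p2, k3] as OpenCV has them; the pictures are not rectified), "xyz" and "attitude" of the camera in the world; the wrist camera has in their place "T_tool_cam" (4x4, takes a point from camera to tool coordinates, whose origin is the TCP and whose axes are the flange's). Camera axes: x right, y up, looking along -z (the intrinsics and any distortion apply to the point x, -y, -z); pixel columns grow to the right and rows downward; lengths in m; the calibration is good to about 2 mm. A picture is of the moment at which its call begins: read the wrist's pose just before it. There is no depth.
- ctrl.job_done(): hands the job in, once; it reports no verdict.
Trained networks look in a picture, given as the dict that the camera call returned (one of the last four; its "shot" number tells which), for a name from the list of things; names that differ only in an ending like _2 or _b are one class to them, and where a whole thing is asked for, a point or a joint stands for the part that bears it (a point fixed in the world has none). Each returns a list of dicts, best first, with "p" (0 to 1); they miss things now and then, are a little off and sometimes report something else, mostly with a low value. They report only what shows in the picture. A call takes as long as a camera call.
- ctrl.boxes_of(picture, label): "position" ([column, row] in pixels, amid what is visible of it).
The state is a dict: "time": time; "joints": joint angles; "joint_velocities": joint speeds; "tau": joint torques, N m; "tool_pos": TCP position; "tool_rot": TCP orientation; "force": force on the tool from outside, world axes, zero at the start; "torque": the same for the moment, N m; "opening": finger opening in m.
Only numpy, scipy, OpenCV 4.12 (cv2) and the standard library are available. Lean on these libraries where they do the work, as an engineer would, in place of code of your own. Each camera call takes 0.05 s, during which the arm holds its last target.

## Working session

There is one attempt and no reset: what is moved stays moved. The work goes in short steps, Python scripts to look and compute and a tool call to move; the robot and the scene stay as the last step left them, time stands still between calls to the robot, and variables do not carry over. Pictures are saved under pics/ and viewed, and the job is handed in when it is done.

Besides the shell and the picture viewer there is one more tool, called after "Emit:" as name([rows], argument=value, ...), one row to a line, values as JSON. move_arm: Moves the arm, as the interface text tells. Its arguments: {"type":"object","properties":{"series":{"type":"array","items":{"type":"object","properties":{"offset":{"type":"array","items":{"type":"number"}},"angular":{"type":"array","items":{"type":"number"}}}}},"grip":{"type":"number"},"squeeze":{"type":"number"}},"required":["series"]}

```bash
mkdir -p pics; ls; cat > h.py <<'E'
import numpy as np, cv2
from plant import ctrl
def save(f,n): cv2.imwrite('pics/'+n+'.png', f['color'][:,:,::-1])
def cam(f,st=None):
    K=np.array([[f['fx'],0,f['cx']],[0,f['fy'],f['cy']],[0,0,1.]]); d=np.array(f['dist_coeffs'],float)
    if 'T_tool_cam' in f:
        T=np.array(f['T_tool_cam']); R0=np.array(st['tool_rot']); p0=np.array(st['tool_pos'])
        R=R0@T[:3,:3]; t=p0+R0@T[:3,3]
    else: R=np.array(f['attitude']); t=np.array(f['xyz'])
    if R.shape!=(3,3): print('att',R)
    return K,d,R,t
def ray(f,px,st=None):
    K,d,R,t=cam(f,st)
    u=cv2.undistortPoints(np.array([[px]],float),K,d)[0,0]
    v=R@np.array([u[0],-u[1],-1.]); return t,v/np.linalg.norm(v)
def proj(f,P,st=None):
    K,d,R,t=cam(f,st); P=np.atleast_2d(P)
    c=(P-t)@R; c=c*np.array([1,-1,-1])
    return cv2.projectPoints(c,np.zeros(3),np.zeros(3),K,d)[0][:,0]
def tri(rays):
    A=np.zeros((3,3));b=np.zeros(3)
    for t,v in rays:
        M=np.eye(3)-np.outer(v,v);A+=M;b+=M@t
    X=np.linalg.solve(A,b); return X,[np.linalg.norm((np.eye(3)-np.outer(v,v))@(X-t)) for t,v in rays]
E
python3 - <<'E'
from h import *
s=ctrl.state(); print(s, ctrl.tip_reach)
for n in ['scene','top','wrist']:
    f=ctrl.grab_frame(n); save(f,n+'0')
    print(n,{k:v for k,v in f.items() if k!='color'})
    for l in ['rail','strap','hinge','lug','swing_bolt','bolt_neck','wing_nut','blade','mug','radio','mouse','stapler']:
        print(l,[(np.round(b['position'],1).tolist(),round(b['p'],2)) for b in ctrl.boxes_of(f,l)[:3]])
E
```

```text
pics
{'time': 0.0, 'joints': array([64.23687781, 33.03147185,  1.42236437, 82.38493722, -0.86170804,
       64.68677048, -3.23866638]), 'joint_velocities': array([-0.03358546,  0.12807587, -0.04735531,  0.00861908,  0.03272776,
       -0.03432206,  0.00169657]), 'tau': array([ 7.38329163e-04, -7.65761018e+01,  2.25093774e+00, -2.85966361e+01,
        1.54293131e-02,  1.29471993e-02, -8.59907090e-06]), 'tool_pos': array([ 0.2413631 , -0.62994149,  0.25546534]), 'tool_rot': array([[ 9.33816656e-01,  3.57751416e-01, -6.13415845e-04],
       [ 3.57751940e-01, -9.33815458e-01,  1.49658193e-03],
       [-3.74128932e-05, -1.61698384e-03, -9.99998692e-01]]), 'force': array([-0.23508802, -0.60241282, -1.16358618]), 'torque': array([ 0.01302614, -0.03933282, -0.01466877]), 'opening': 0.08557858201526733} 0.025
scene {'fx': 520.6642865476887, 'fy': 520.6642865476887, 'cx': 322.3189122442714, 'cy': 240.14100906809114, 'dist_coeffs': array([-0.12044539,  0.        ,  0.        ,  0.        ,  0.        ]), 'xyz': array([ 1.0196262 , -0.43798854,  1.1747013 ]), 'attitude': array([[ 0.57549764, -0.
[... 1392 characters left out ...]
ist {'fx': 370.1002973036542, 'fy': 370.1002973036542, 'cx': 314.51986496093696, 'cy': 238.98963958688012, 'dist_coeffs': array([-0.03984352,  0.        ,  0.        ,  0.        ,  0.        ]), 'T_tool_cam': array([[ 2.15288244e-04,  9.63336022e-01,  2.68297713e-01,
         6.82676061e-02],
       [ 9.99999975e-01, -1.90286496e-04, -1.19189995e-04,
        -3.16570076e-04],
       [-6.37665837e-05,  2.68297732e-01, -9.63336038e-01,
        -1.16635195e-01],
       [ 0.00000000e+00,  0.00000000e+00,  0.00000000e+00,
         1.00000000e+00]]), 'shot': 3}
rail []
strap []
hinge []
lug []
swing_bolt []
bolt_neck []
wing_nut []
blade []
mug []
radio []
mouse [([189.6, 18.7], 0.94)]
stapler []
```

View pics/scene0.png

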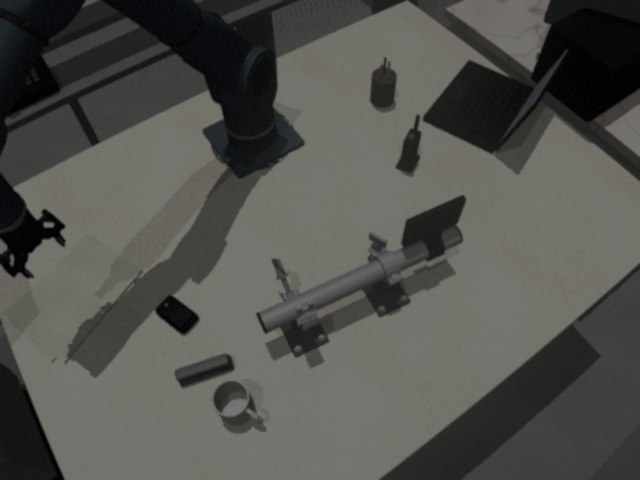

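View pics/top0.png

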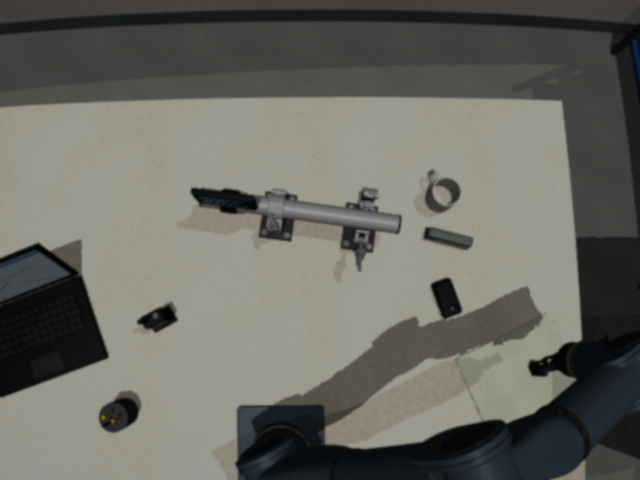

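```bash
python3 - <<'E'
import cv2
a=cv2.imread('pics/scene0.png')[200:400,200:400]; cv2.imwrite('pics/scene0c.png',cv2.resize(a,(600,600),interpolation=3))
a=cv2.imread('pics/top0.png')[140:300,280:440]; cv2.imwrite('pics/top0c.png',cv2.resize(a,(600,600),interpolation=3))
E
```

```text
(no output)
```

View pics/scene0c.png

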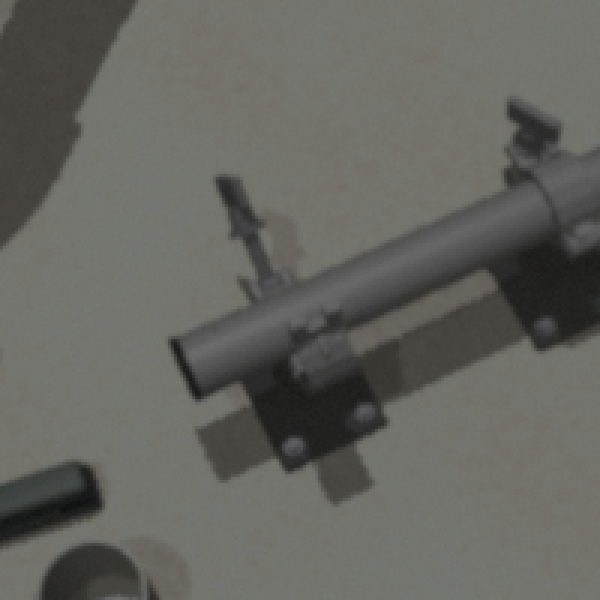

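View pics/top0c.png

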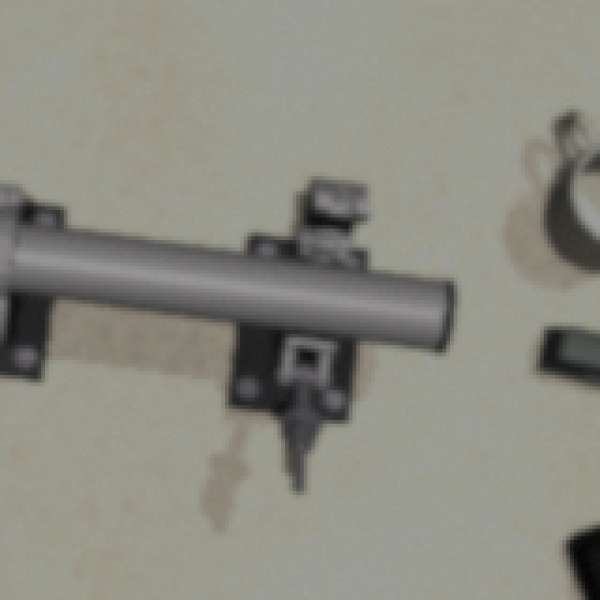

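```bash
python3 - <<'E'
from h import *
ft=ctrl.grab_frame('top'); fs=ctrl.grab_frame('scene')
def atz(f,px,z):
    t,v=ray(f,px); return t+v*(z-t[2])/v[2]
a=atz(ft,(400,224.4),.12); b=atz(ft,(285.3,210),.12); c=atz(fs,(261,323.3),.12)
print(a,b,c)
e=tri([ray(ft,(400,224.4)),ray(fs,(261,323.3))]); print('end',e)
print('hinge',tri([ray(ft,(368.9,194.6)),ray(fs,(307.8,317.4))]))
# blade tip: top crop (298,490), scene crop (225,180)
print('bladetip',tri([ray(ft,(280+298/3.75,140+490/3.75)),ray(fs,(200+228/3,200+180/3))]))
# lug tip etc top of strap
print('straptop',tri([ray(ft,(280+340/3.75,140+187/3.75)),ray(fs,(200+316/3,200+315/3))]))
for n,p,q in [('mug',(443.2,193.8),(232.8,403.7)),('stapler',(450.6,237.6),(204.5,368.8)),('radio',(158.4,320.8),(409.7,151.6))]:
    print(n,tri([ray(ft,p),ray(fs,q)]))
d=b-a; d/=np.linalg.norm(d); print('yaw of y axis',d, np.degrees(np.arctan2(-d[0],d[1])))
yaw=np.arctan2(-d[0],d[1]); R=np.array([[np.cos(yaw),-np.sin(yaw),0],[np.sin(yaw),np.cos(yaw),0],[0,0,1]])
O=(a+R@[0,.085,0])*[1,1,0]; print('O',O)
print('in rail: hinge',R.T@(tri([ray(ft,(368.9,194.6)),ray(fs,(307.8,317.4))])[0]-O))
print('in rail: tip',R.T@(tri([ray(ft,(280+298/3.75,140+490/3.75)),ray(fs,(200+228/3,200+180/3))])[0]-O))
print('in rail: straptop',R.T@(tri([ray(ft,(280+340/3.75,140+187/3.75)),ray(fs,(200+316/3,200+315/3))])[0]-O))
E
```

```text
[ 0.57517196 -0.31335289  0.12      ] [ 0.61566809 -0.02230996  0.12      ] [ 0.57983431 -0.30887813  0.12      ]
end (array([ 0.57706869, -0.311176  ,  0.11706533]), [np.float64(0.00305825156479118), np.float64(0.0030582515647910795)])
hinge (array([ 0.64355302, -0.22866278,  0.16569777]), [np.float64(0.0014856386504253122), np.float64(0.0014856386504252135)])
bladetip (array([ 0.4616398 , -0.20146786,  0.11804689]), [np.float64(0.005680806156866947), np.float64(0.005680806156866933)])
straptop (array([ 0.64080709, -0.22747836,  0.22236   ]), [np.float64(0.0007499612829671742), np.float64(0.0007499612829671094)])
mug (array([ 0.67221401, -0.45026253,  0.04418992]), [np.float64(0.0007177221661667934), np.float64(0.000717722166166769)])
stapler (array([ 0.55644528, -0.46722445,  0.0203294 ]), [np.float64(0.004882487921060986), np.float64(0.004882487921061109)])
radio (array([0.34324347, 0.32072892, 0.03851708]), [np.float64(0.004300284572498637), np.float64(0.004300284572498747)])
yaw of y axis [0.13781378 0.99045816 0.        ] -7.921358695604927
O [ 0.58688613 -0.22916395  0.        ]
in rail: hinge [0.05605711 0.00830586 0.16569777]
in rail: tip [-0.12786816  0.01017115  0.11804689]
in rail: straptop [0.05317415 0.00910055 0.22236   ]
```

Emit:
move_arm([
  {"offset": [18,27,10],"angular": [0,0,-0.036]},
  {"offset": [36,54,21],"angular": [0,0,-0.072]},
  {"offset": [54,82,31],"angular": [0,0,-0.108]},
  {"offset": [72,109,41],"angular": [0,0,-0.144]},
  {"offset": [90,136,52],"angular": [0,0,-0.18]},
  {"offset": [108,163,62],"angular": [0,0,-0.216]},
  {"offset": [126,190,72],"angular": [0,0,-0.252]},
  {"offset": [144,217,83],"angular": [0,0,-0.288]},
  {"offset": [162,244,93],"angular": [0,0,-0.324]},
  {"offset": [180,271,103],"angular": [0,0,-0.36]},
  {"offset": [198,298,114],"angular": [0,0,-0.396]},
  {"offset": [216,326,124],"angular": [0,0,-0.432]},
  {"offset": [234,353,134],"angular": [0,0,-0.468]},
  {"offset": [250,380,145],"angular": [0,0,-0.504]},
  {"offset": [250,380,145],"angular": [0,0,-0.504]},
  {"offset": [250,380,145],"angular": [0,0,-0.504]},
], grip=255, squeeze=40)

```text
time: 3.38
tool_pos: [0.4927, -0.2484, 0.4019]
tool_rot: [[0.991, -0.134, 0.001], [-0.134, -0.991, 0.0], [0.001, -0.0, -1.0]]
force: [1.1, -0.4, 0.9]
opening: -0.0002
```

```bash
python3 - <<'E'
from h import *
s=ctrl.state(); print(s['time'],s['joints'],s['tool_pos'],s['tool_rot'],s['force'],s['torque'],s['opening'])
f=ctrl.grab_frame('wrist'); save(f,'w1')
for l in ['strap','hinge','lug','swing_bolt','bolt_neck','wing_nut','blade']:
    print(l,[(np.round(b['position'],1).tolist(),round(b['p'],2)) for b in ctrl.boxes_of(f,l)[:3]])
E
```

```text
3.3833 [ 20.39859943  16.71738043   2.12114542  86.8163763   -0.66141237
  76.40291451 -75.08808159] [ 0.49271206 -0.24842337  0.40185591] [[ 9.91045376e-01 -1.33517866e-01  1.42894935e-03]
 [-1.33518046e-01 -9.91046382e-01  3.04685383e-05]
 [ 1.41208699e-03 -2.20986228e-04 -9.99998979e-01]] [ 1.05413475 -0.35357081  0.89125118] [-0.04472237  0.03966093  0.01029583] -0.00018611573313484362
strap [([269.4, 42.5], 0.64)]
hinge [([269.8, 42.3], 0.81)]
lug [([270.2, 39.8], 0.98)]
swing_bolt [([278.1, 196.5], 0.9)]
bolt_neck [([277.2, 193.9], 0.77)]
wing_nut [([276.4, 205.2], 0.85), ([473.8, 119.8], 0.73)]
blade [([274.3, 205.2], 0.95)]
```

View pics/w1.png

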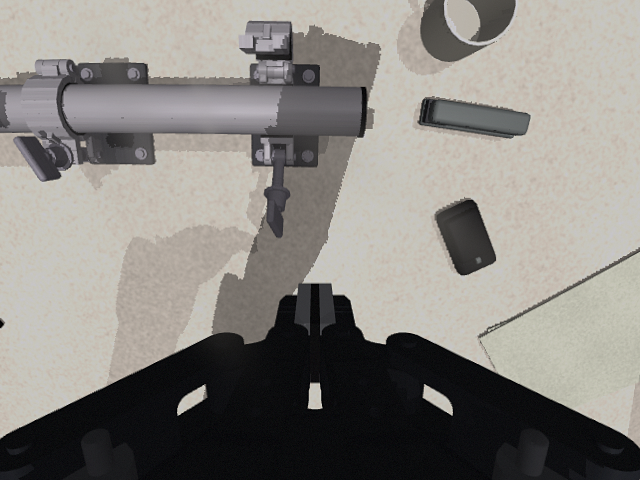

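```bash
python3 - <<'E'
import cv2
a=cv2.imread('pics/w1.png')[5:255,215:385]; cv2.imwrite('pics/w1c.png',cv2.resize(a,None,fx=3.4,fy=3.4,interpolation=3)[:600*3] if 0 else cv2.resize(a[:130],None,fx=4.5,fy=4.5,interpolation=3))
cv2.imwrite('pics/w1d.png',cv2.resize(a[110:240],None,fx=4.5,fy=4.5,interpolation=3))
E
```

```text
(no output)
```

View pics/w1c.png

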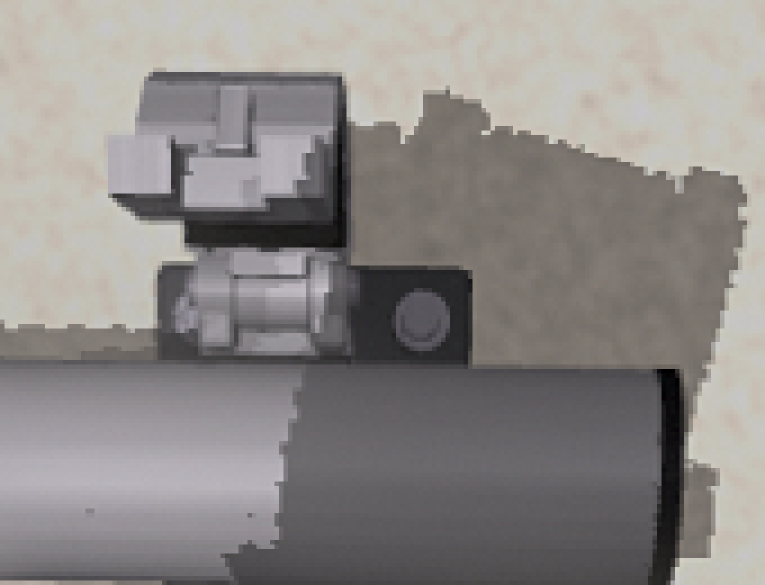

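View pics/w1d.png

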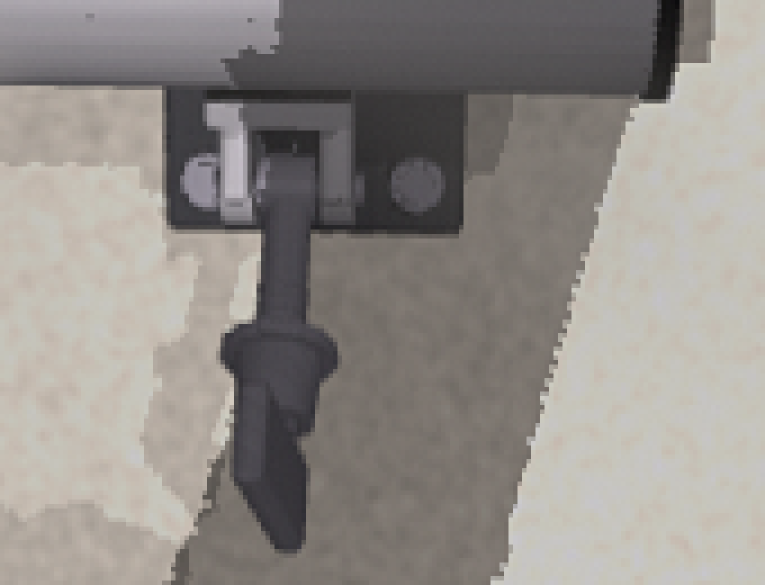

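```bash
cat > fit.py <<'E'
from h import *
from scipy.optimize import least_squares
import pickle
def RO(p):
    x,y,w=p[:3]; c,s=np.cos(w),np.sin(w)
    return np.array([[c,-s,0],[s,c,0],[0,0,1]]),np.array([x,y,0])
E
python3 - <<'E'
from fit import *
s=ctrl.state(); f=ctrl.grab_frame('wrist'); pickle.dump((f,s),open('w1.pkl','wb'))
K,d,R,t=cam(f,s)
tops=[(303.9,85.7),(219.4,85)]; bots=[(219.4,133.9),(348.3,136.1)]; ends=[(366.6,87.2),(363.4,137.2)]
corners=[((252.3,166.1),(-.065,.045)),((317.9,167.2),(-.065,-.045)),((250.6,64.3),(.065,.045)),((319.4,64.6),(.065,-.045))]
def res(p,zoff=0):
    Rr,O=RO(p); h=p[3]; r=[]
    c=Rr.T@(t-O) # camera in rail
    dx,dz=c[0],c[2]-.12; D=np.hypot(dx,dz); a=np.arctan2(dz,dx); b=np.arccos(.024/D)
    for lst,sg in((tops,-1),(bots,1)):
        n=np.array([np.cos(a+sg*b),np.sin(a+sg*b)])*.024
        P=np.array([[n[0],yy,.12+n[1]] for yy in (-.085,.2)]); q=proj(f,P@Rr.T+O,s)
        u=q[1]-q[0];u/=np.linalg.norm(u)
        for m in lst: v=np.array(m)-q[0]; r.append(u[0]*v[1]-u[1]*v[0])
        q0=proj(f,(Rr@[n[0],-.085,.12+n[1]]+O),s)[0]
        r.append(q0[0]-ends[0 if sg==-1 else 1][0])
    for m,(X,Y) in corners: r+=list(.7*(proj(f,Rr@[X,Y,h]+O,s)[0]-m))
    return np.array(r)
o=least_squares(res,[.587,-.225,-.138,.01]); print(o.x,np.degrees(o.x[2]),np.round(o.fun,1))
Rr,O=RO(o.x)
for n,P in dict(hinge=(.04,0,.12),pin=(-.048,0,.088),end=(0,-.085,.12)).items(): print(n,Rr@P+O,proj(f,Rr@P+O,s)[0])
# bolt lean & strap lean: scan projections
for w in (.75,.8,.85,.9,.95,1.):
    P=[(-.048-np.sin(w)*l,0,.088+np.cos(w)*l) for l in (.046,.066,.092)]
    print(w,np.round(proj(f,np.array(P)@Rr.T+O,s),1).tolist())
for th in (1.5,1.6,1.7,1.8,1.9,2.):
    q=[]
    for a,b in ((.096,.012),(.096,.003),(.068,.012)):
        for y in (-.018,.018): q.append((.04-a*np.cos(th)+b*np.sin(th),y,.12+a*np.sin(th)+b*np.cos(th)))
    print(th,np.round(proj(f,np.array(q)@Rr.T+O,s),1).tolist())
np.save('rail.npy',o.x)
E
```

```text
[ 0.58867269 -0.22858455 -0.15803774  0.00774262] -9.054895277259279 [ 0.6  0.4 -2.1  0.4 -0.1 -1.7  1.5 -0.4  1.9 -0.3  1.2 -1.3  2.5 -0.7]
hinge [ 0.62817421 -0.23487978  0.12      ] [279.67409209  68.44898721]
pin [ 0.54127086 -0.22103027  0.088     ] [282.53852059 156.52570986]
end [ 0.57529533 -0.31252528  0.12      ] [362.90758428 112.05569347]
0.75 [[280.0, 188.1], [278.8, 203.0], [277.2, 223.8]]
0.8 [[280.2, 189.4], [279.0, 204.9], [277.5, 226.2]]
0.85 [[280.3, 190.6], [279.3, 206.5], [277.9, 228.4]]
0.9 [[280.5, 191.7], [279.5, 208.1], [278.2, 230.3]]
0.95 [[280.6, 192.7], [279.7, 209.4], [278.6, 232.0]]
1.0 [[280.8, 193.7], [280.0, 210.6], [278.9, 233.5]]
1.5 [[292.1, 38.5], [243.6, 37.8], [292.1, 51.8], [244.1, 51.0], [294.1, 44.6], [249.9, 43.9]]
1.6 [[292.3, 24.8], [243.6, 24.1], [292.2, 37.9], [243.8, 37.2], [294.3, 35.8], [250.0, 35.2]]
1.7 [[292.5, 11.6], [243.8, 10.9], [292.3, 24.3], [243.8, 23.6], [294.4, 27.5], [250.1, 26.8]]
1.8 [[292.8, -0.8], [244.2, -1.5], [292.6, 11.3], [244.0, 10.6], [294.6, 19.6], [250.5, 19.0]]
1.9 [[293.2, -12.1], [244.9, -12.8], [292.9, -0.9], [244.4, -1.6], [294.9, 12.5], [251.0, 11.8]]
2.0 [[293.6, -22.2], [245.8, -22.8], [293.2, -12.1], [245.1, -12.7], [295.1, 6.1], [251.6, 5.5]]
```

```bash
python3 - <<'E'
from fit import *
f,s=pickle.load(open('w1.pkl','rb'))
K,d,R,t=cam(f,s)
tops=[(303.9,85.7),(219.4,85)]; bots=[(219.4,133.9),(348.3,136.1)]
corners=[((252.3,166.1),(-.065,.045)),((317.9,167.2),(-.065,-.045)),((250.6,64.3),(.065,.045)),((319.4,64.6),(.065,-.045))]
cols=[((-.048,0,.088),277.5),((.04-.096*np.cos(1.53)+.012*np.sin(1.53),0,.12+.096*np.sin(1.53)),264.5)]
def res(p,zoff=0):
    Rr,O=RO(p); h=p[3]; r=[]
    c=Rr.T@(t-O)
    dx,dz=c[0],c[2]-.12; D=np.hypot(dx,dz); a=np.arctan2(dz,dx); b=np.arccos(.024/D)
    for lst,sg in((tops,-1),(bots,1)):
        n=np.array([np.cos(a+sg*b),np.sin(a+sg*b)])*.024
        P=np.array([[n[0],yy,.12+n[1]] for yy in (-.085,.2)]); q=proj(f,P@Rr.T+O,s)
        u=q[1]-q[0];u/=np.linalg.norm(u)
        for m in lst: v=np.array(m)-q[0]; r.append(u[0]*v[1]-u[1]*v[0])
    for m,(X,Y) in corners: r+=list(.7*(proj(f,Rr@[X,Y,h]+O,s)[0]-m))
    for P,c0 in cols: r.append(proj(f,Rr@P+O,s)[0][0]-c0)
    return np.array(r)
o=least_squares(res,[.587,-.225,-.138,.01]); print(o.x,np.degrees(o.x[2]),np.round(o.fun,1))
np.save('rail.npy',o.x)
Rr,O=RO(o.x)
for n,P in dict(hinge=(.04,0,.12),pin=(-.048,0,.088),end=(0,-.085,.12),lugshut=(-.048,0,.132)).items(): print(n,Rr@P+O,proj(f,Rr@P+O,s)[0])
for w in (.7,.75,.8,.85,.9,.95,1.):
    P=[(-.048-np.sin(w)*l,0,.088+np.cos(w)*l) for l in (.046,.066,.092)]
    print(w,np.round(proj(f,np.array(P)@Rr.T+O,s),1).tolist())
for th in (1.45,1.5,1.55,1.6,1.7):
    q=[]
    for a,b in ((.096,.012),(.096,.003),(.068,.012)):
        for y in (-.018,.018): q.append((.04-a*np.cos(th)+b*np.sin(th),y,.12+a*np.sin(th)+b*np.cos(th)))
    print(th,np.round(proj(f,np.array(q)@Rr.T+O,s),1).tolist())
E
```

```text
[ 5.89292438e-01 -2.24918731e-01 -1.65157001e-01  2.04427136e-04] -9.462799102720057 [ 0.8 -0.1 -0.1  0.4 -0.1 -0.9 -0.3 -0.5  0.1 -0.8  0.6  0.2  1.5 -1.1]
hinge [ 0.62874814 -0.23149502  0.12      ] [276.23076861  68.35639393]
pin [ 0.54194559 -0.21702719  0.088     ] [278.97041854 156.43112138]
end [ 0.57531783 -0.3087621   0.12      ] [359.25306679 112.55426101]
lugshut [ 0.54194559 -0.21702719  0.132     ] [274.98656196 158.72015003]
0.7 [[275.9, 186.5], [274.4, 200.9], [272.4, 221.0]]
0.75 [[276.0, 188.0], [274.6, 202.9], [272.7, 223.6]]
0.8 [[276.2, 189.3], [274.9, 204.8], [273.1, 226.1]]
0.85 [[276.3, 190.5], [275.1, 206.4], [273.4, 228.3]]
0.9 [[276.5, 191.6], [275.4, 208.0], [273.8, 230.2]]
0.95 [[276.7, 192.6], [275.6, 209.3], [274.2, 231.9]]
1.0 [[276.8, 193.5], [275.9, 210.5], [274.6, 233.3]]
1.45 [[287.5, 45.6], [239.2, 44.5], [287.5, 58.8], [239.7, 57.7], [289.9, 49.1], [245.8, 48.1]]
1.5 [[287.5, 38.6], [239.1, 37.5], [287.5, 51.8], [239.5, 50.7], [290.0, 44.6], [245.7, 43.6]]
1.55 [[287.6, 31.7], [239.0, 30.6], [287.5, 44.9], [239.3, 43.8], [290.1, 40.2], [245.8, 39.2]]
1.6 [[287.8, 24.8], [239.1, 23.8], [287.6, 37.9], [239.2, 36.9], [290.1, 35.9], [245.9, 34.9]]
1.7 [[288.1, 11.6], [239.4, 10.6], [287.8, 24.3], [239.3, 23.3], [290.4, 27.5], [246.1, 26.5]]
```

Emit:
move_arm([
  {"offset": [12,1,0],"angular": [0,0,0.12]},
  {"offset": [24,2,0],"angular": [0,0,0.24]},
  {"offset": [37,3,-6],"angular": [0,0,0.36]},
  {"offset": [50,4,-12],"angular": [0,0,0.48]},
  {"offset": [63,5,-20],"angular": [0,0,0.6]},
  {"offset": [76,6,-30],"angular": [0,0,0.72]},
  {"offset": [89,7,-40],"angular": [0,0,0.84]},
  {"offset": [102,8,-52],"angular": [0,0,0.96]},
  {"offset": [115,9,-64],"angular": [0,0,1.08]},
  {"offset": [128,10,-76],"angular": [0,0,1.2]},
  {"offset": [140,11,-88],"angular": [0,0,1.32]},
  {"offset": [152,12,-100],"angular": [0,0,1.44]},
  {"offset": [163,12.5,-112],"angular": [0,0,1.539]},
  {"offset": [163,12.5,-117],"angular": [0,0,1.539]},
  {"offset": [163,12.5,-117],"angular": [0,0,1.539]},
  {"offset": [163,12.5,-117],"angular": [0,0,1.539]},
])

```text
time: 5.17
tool_pos: [0.6535, -0.2389, 0.2842]
tool_rot: [[0.174, 0.985, -0.001], [0.985, -0.174, -0.0], [-0.0, -0.001, -1.0]]
force: [-0.4, -0.3, -0.1]
opening: -0.0002
```

```bash
cat > look.py <<'E'
from fit import *
import sys
n=sys.argv[1]; c=sys.argv[2] if len(sys.argv)>2 else 'wrist'
s=ctrl.state(); 
Rr,O=RO(np.load('rail.npy'))
print('t',s['time'],'J',np.round(s['joints'],1),'F',np.round(s['force'],1),'T',np.round(s['torque'],3),'op',round(s['opening'],4))
print('TCP',np.round(s['tool_pos'],4),'rail(mm)',np.round(1e3*(Rr.T@(s['tool_pos']-O)),1),'tip',np.round(1e3*(Rr.T@(s['tool_pos']+.025*np.array(s['tool_rot'])[:,2]-O)),1),'yaw x (rail)',np.round(np.arctan2(*(Rr.T@np.array(s['tool_rot'])[:,0])[[1,0]]),3))
F=Rr.T@np.array(s['force']); print('Frail',np.round(F,1))
if c!='none':
    f=ctrl.grab_frame(c); save(f,n); pickle.dump((f,s),open(n+'.pkl','wb'))
E
python3 look.py w2; python3 look.py s2 scene; python3 - <<'E'
import cv2
a=cv2.imread('pics/s2.png')[180:380,180:400]; cv2.imwrite('pics/s2c.png',cv2.resize(a,None,fx=3,fy=3,interpolation=3))
E
```

```text
t 5.1667 J [ 25.7  34.4 -17.4  75.8  10.3  71.3  -2.2] F [-0.4 -0.3 -0.1] T [ 0.014  0.045 -0.029] op -0.0002
TCP [ 0.6535 -0.2389  0.2842] rail(mm) [ 65.7  -3.2 284.2] tip [ 65.6  -3.2 259.2] yaw x (rail) 1.561
Frail [-0.4 -0.4 -0.1]
t 5.2167 J [ 25.7  34.4 -17.4  75.8  10.3  71.3  -2.1] F [0.3 0.1 1. ] T [ 0.001 -0.09  -0.014] op 0.0001
TCP [ 0.6537 -0.2389  0.2849] rail(mm) [ 65.8  -3.2 284.9] tip [ 65.8  -3.2 259.9] yaw x (rail) 1.562
Frail [0.3 0.2 1. ]
```

View pics/w2.png

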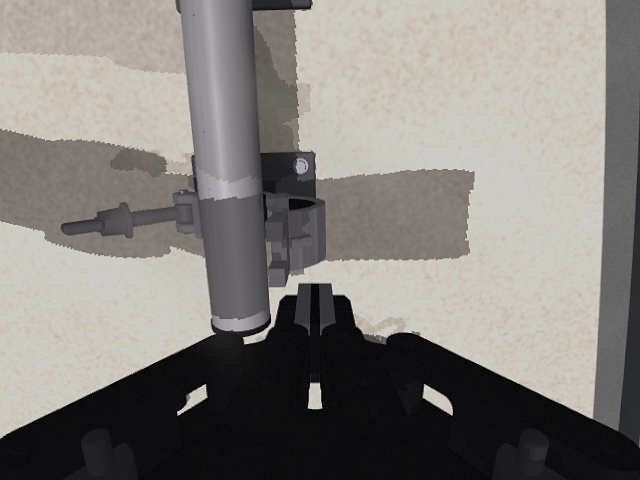

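View pics/s2c.png

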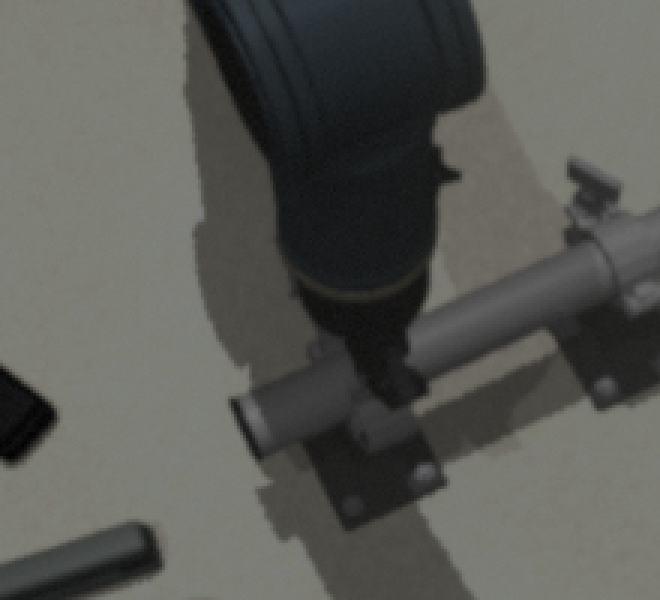

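```bash
python3 - <<'E'
from fit import *
f,s=pickle.load(open('w2.pkl','rb')); Rr,O=RO(np.load('rail.npy'))
im=f['color'][:,:,::-1].copy()
def dr(P,c):
    q=proj(f,np.array(P)@Rr.T+O,s)
    for a in q: cv2.circle(im,tuple(int(round(v)) for v in a),1,c,-1)
th=1.52
for y in (-.018,.018,-.0075,.0075):
  dr([(.04-a*np.cos(th)+b*np.sin(th),y,.12+a*np.sin(th)+b*np.cos(th)) for a,b in ((.096,.012),(.096,.003),(.068,.012),(.068,.003))],(0,0,255))
dr([(-.048,0,.088),(-.048,0.006,.088)]+[(-.048-np.sin(.95)*l,0,.088+np.cos(.95)*l) for l in (.046,.066,.092)],(0,255,0))
dr([(x,y,.008) for x in(-.065,.065) for y in (-.045,.045)],(255,0,0))
t=cam(f,s)[3]; c=Rr.T@(t-O); dx,dz=c[0],c[2]-.12; D=np.hypot(dx,dz); a=np.arctan2(dz,dx); b=np.arccos(.024/D)
for sg in(-1,1): dr([(.024*np.cos(a+sg*b),y,.12+.024*np.sin(a+sg*b)) for y in np.linspace(-.085,.15,30)],(255,0,255))
cv2.imwrite('pics/w2o.png',cv2.resize(im[130:340,40:340],None,fx=2.6,fy=2.6,interpolation=0))
E
```

```text
(no output)
```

View pics/w2o.png

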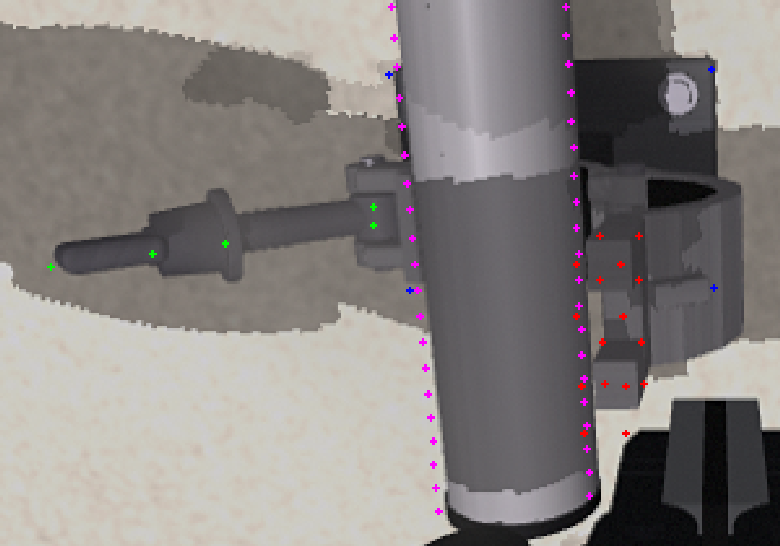

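```bash
cat > joint.py <<'E'
from fit import *
from scipy.spatial.transform import Rotation as Ro
def projE(f,s,P,e):
    # e: tool-frame camera translation (mm) and rotation (deg)
    g=dict(f); T=np.array(f['T_tool_cam']).copy(); T[:3,:3]=Ro.from_rotvec(np.radians(e[3:6])).as_matrix()@T[:3,:3]; T[:3,3]+=np.array(e[:3])*1e-3
    g['T_tool_cam']=T
    return proj(g,P,s),cam(g,s)[3]
def lug(th,a,b,y): return (.04-a*np.cos(th)+b*np.sin(th),y,.12+a*np.sin(th)+b*np.cos(th))
def bolt(w,l,y=0): return (-.048-np.sin(w)*l,y,.088+np.cos(w)*l)
E
cat > jf.py <<'E'
from joint import *
f1,s1=pickle.load(open('w1.pkl','rb')); f2,s2=pickle.load(open('w2.pkl','rb'))
c2=lambda x,y:(x/2.6+40,y/2.6+130)
V=[(f1,s1,dict(R=[(303.9,85.7),(219.4,85)],L=[(219.4,133.9),(348.3,136.1)],
   corn=[((252.3,166.1),(-.065,.045)),((317.9,167.2),(-.065,-.045)),((250.6,64.3),(.065,.045)),((319.4,64.6),(.065,-.045))],
   lug=[((239,35.4),.096,.012,.018),((239,48),.096,.003,.018)],fork=(277.4,None),fl=(277.2,None),tip=None)),
 (f2,s2,dict(R=[c2(572,60),c2(600,480)],L=[c2(400,60),c2(446,490)],corn=[(c2(717,58),(.065,.045))],
   lug=[(c2(594,408),.096,.003,-.018),(c2(640,408),.096,.012,-.018),(c2(594,360),.096,.003,-.0075),(c2(587,291),.096,.003,.0075)],
   fork=None,fl=(None,c2(0,236)[1]),tip=None))]
def res(p):
    Rr,O=RO(p); h=.008; th=p[3]; w=p[4]; e=p[5:11]; r=[]
    for f,s,m in V:
        t=projE(f,s,np.zeros(3),e)[1]; c=Rr.T@(t-O)
        dx,dz=c[0],c[2]-.12; D=np.hypot(dx,dz); a=np.arctan2(dz,dx); b=np.arccos(.024/D)
        for lst,sg in((m['R'],-1),(m['L'],1)):
            n=np.array([np.cos(a+sg*b),np.sin(a+sg*b)])*.024
            P=np.array([[n[0],yy,.12+n[1]] for yy in (-.085,.1)]); q=projE(f,s,P@Rr.T+O,e)[0]
            u=q[1]-q[0];u/=np.linalg.norm(u)
            for k in lst: v=np.array(k)-q[0]; r.append(u[0]*v[1]-u[1]*v[0])
        for k,(X,Y) in m['corn']: r+=list(projE(f,s,Rr@[X,Y,h]+O,e)[0][0]-k)
        for k,A,B,Y in m['lug']: r+=list(projE(f,s,Rr@lug(th,A,B,Y)+O,e)[0][0]-k)
        for k,P in((m['fork'],(-.048,0,.088)),(m['fl'],bolt(w,.046))):
            if k is None: continue
            q=projE(f,s,Rr@P+O,e)[0][0]
            for i in(0,1):
                if k[i] is not None: r.append(q[i]-k[i])
    r+=list(p[5:8]/1.5)+list(p[8:11]/.3)+[(p[4]-.93)/.1]
    return np.array(r)
o=least_squares(res,[.589,-.225,-.16,1.52,.93]+[0]*6,x_scale=[.01,.01,.01,.1,.1]+[1]*6,loss='soft_l1'); print(np.round(o.x,4)); print(np.round(o.fun if 0 else res(o.x),1))
np.save('rail.npy',o.x)
E
python3 jf.py
```

```text
[ 0.5893 -0.2217 -0.151   1.527   0.8789 -1.292  -2.076  -1.4775  0.134
  0.1859 -0.0641]
[ 0.7  0.7  0.7 -0.2 -0.1  0.1  0.3 -0.2 -1.2 -0.8  0.4 -0.4 -0.8 -0.5
 -0.3  0.   2.2  0.2 -0.4  0.9 -0.9 -0.3 -0.6 -0.2  0.5  0.2 -0.7  0.2
 -0.6  0.4  0.4 -0.  -0.5 -0.9 -1.4 -1.   0.4  0.6 -0.2 -0.5]
```

Emit:
move_arm([
  {"offset": [2,7,-15],"angular": [0,0,0.02]},
  {"offset": [2,7,-30],"angular": [0,0,0.02]},
  {"offset": [2,7,-42],"angular": [0,0,0.02]},
  {"offset": [2,7,-53],"angular": [0,0,0.02]},
  {"offset": [2,7,-53],"angular": [0,0,0.02]},
  {"offset": [2,7,-53],"angular": [0,0,0.02]},
])

```text
time: 5.77
tool_pos: [0.6556, -0.2321, 0.2326]
tool_rot: [[0.154, 0.988, 0.001], [0.988, -0.154, -0.001], [-0.001, 0.001, -1.0]]
force: [0.7, 0.3, -0.2]
opening: 0.0003
```

```bash
python3 look.py w3; python3 - <<'E'
from fit import *
p=np.load('rail.npy'); Rr,O=RO(p); s=ctrl.state(); tip=s['tool_pos']+.025*np.array(s['tool_rot'])[:,2]
for th in np.linspace(1.5,.15,18):
    P=np.array([.04-.086*np.cos(th)+.012*np.sin(th)+.0065,0,.12+.086*np.sin(th)+.012*np.cos(th)])
    print(round(th,2),np.round(1e3*(Rr@P+O-tip),1).tolist())
E
```

```text
t 5.7667 J [ 25.3  36.4 -17.4  80.3  11.4  65.   -2.6] F [ 0.7  0.3 -0.2] T [-0.003  0.037  0.009] op 0.0003
TCP [ 0.6556 -0.2321  0.2326] rail(mm) [ 67.1  -0.3 232.6] tip [ 67.1  -0.3 207.6] yaw x (rail) 1.567
Frail [ 0.6  0.4 -0.2]
1.5 [-15.0, 2.6, -1.6]
1.42 [-21.8, 3.6, -1.4]
1.34 [-28.6, 4.6, -1.7]
1.26 [-35.3, 5.7, -2.6]
1.18 [-42.0, 6.7, -4.1]
1.1 [-48.5, 7.7, -6.0]
1.02 [-54.9, 8.6, -8.5]
0.94 [-61.0, 9.6, -11.5]
0.86 [-66.9, 10.5, -15.0]
0.79 [-72.5, 11.3, -18.9]
0.71 [-77.8, 12.1, -23.3]
0.63 [-82.7, 12.9, -28.0]
0.55 [-87.2, 13.6, -33.2]
0.47 [-91.3, 14.2, -38.7]
0.39 [-95.0, 14.7, -44.5]
0.31 [-98.2, 15.2, -50.6]
0.23 [-100.9, 15.6, -56.9]
0.15 [-103.1, 16.0, -63.5]
```

View pics/w3.png

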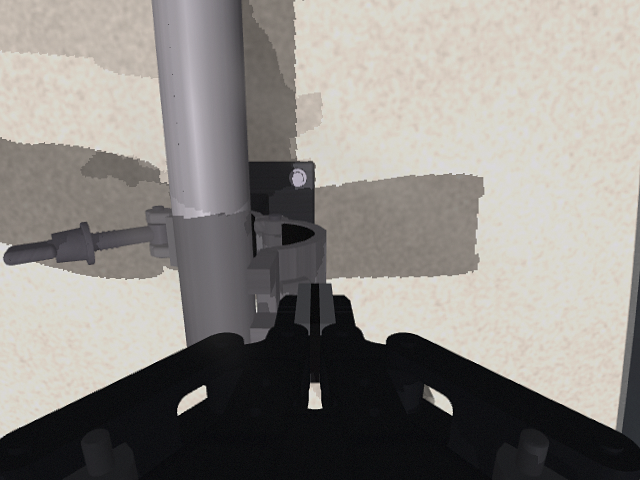

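Emit:
move_arm([
  {"offset": [-8,1.3,-1],"angular": [0,0,0]},
  {"offset": [-15,2.6,-1.6],"angular": [0,0,0]},
  {"offset": [-22,3.6,-1.4],"angular": [0,0,0]},
  {"offset": [-28.6,4.6,-1.7],"angular": [0,0,0]},
  {"offset": [-35.3,5.7,-2.6],"angular": [0,0,0]},
  {"offset": [-42,6.7,-4.1],"angular": [0,0,0]},
  {"offset": [-48.5,7.7,-6],"angular": [0,0,0]},
  {"offset": [-54.9,8.6,-8.5],"angular": [0,0,0]},
  {"offset": [-61,9.6,-11.5],"angular": [0,0,0]},
  {"offset": [-66.9,10.5,-15],"angular": [0,0,0]},
  {"offset": [-66.9,10.5,-15],"angular": [0,0,0]},
])

```text
time: 6.73
tool_pos: [0.5871, -0.2215, 0.2172]
tool_rot: [[0.154, 0.988, -0.001], [0.988, -0.154, -0.001], [-0.001, -0.001, -1.0]]
force: [0.6, 0.4, 1.1]
opening: 0.0004
```

```bash
python3 look.py w4
```

```text
t 6.7333 J [ 27.5  31.5 -18.   92.6  11.1  57.7  -2.8] F [0.6 0.4 1.1] T [ 0.025 -0.052 -0.028] op 0.0004
TCP [ 0.5871 -0.2215  0.2172] rail(mm) [-2.200e+00 -1.000e-01  2.172e+02] tip [-2.200e+00 -1.000e-01  1.922e+02] yaw x (rail) 1.567
Frail [0.6 0.5 1.1]
```

View pics/w4.png

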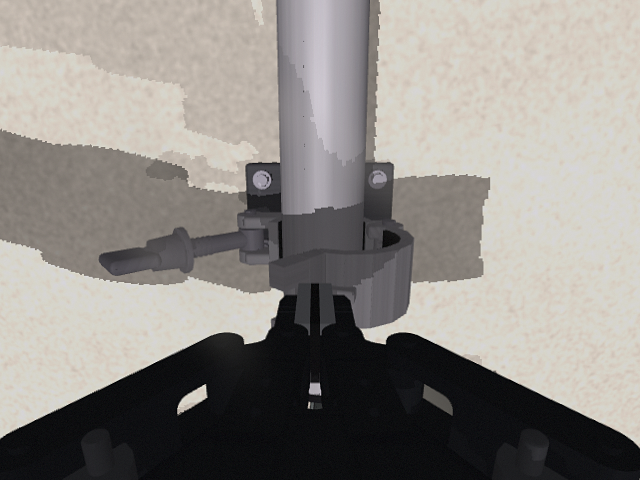

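Emit:
move_arm([
  {"offset": [-4,0.7,-3.5],"angular": [0,0,0]},
  {"offset": [-9.3,1.5,-7.9],"angular": [0,0,0]},
  {"offset": [-14.2,2.3,-12.6],"angular": [0,0,0]},
  {"offset": [-18.7,3,-17.8],"angular": [0,0,0]},
  {"offset": [-22.8,3.6,-23.3],"angular": [0,0,0]},
  {"offset": [-26.5,4.1,-29.1],"angular": [0,0,0]},
  {"offset": [-29.7,4.6,-35.2],"angular": [0,0,0]},
  {"offset": [-32.4,5,-41.5],"angular": [0,0,0]},
  {"offset": [-33.5,5.2,-45],"angular": [0,0,0]},
  {"offset": [-33.5,5.2,-45],"angular": [0,0,0]},
])

```text
time: 7.62
tool_pos: [0.5532, -0.2161, 0.1713]
tool_rot: [[0.154, 0.988, -0.003], [0.988, -0.154, -0.0], [-0.001, -0.003, -1.0]]
force: [0.8, -0.2, 0.1]
opening: 0.0001
```

```bash
python3 look.py w5; python3 look.py s5 scene; python3 - <<'E'
import cv2
a=cv2.imread('pics/s5.png')[180:380,180:400]; cv2.imwrite('pics/s5c.png',cv2.resize(a,None,fx=3,fy=3,interpolation=3))
E
```

```text
t 7.6167 J [ 28.2  31.7 -17.6 100.7  12.1  49.7  -3.8] F [ 0.8 -0.2  0.1] T [ 0.021 -0.034  0.026] op 0.0001
TCP [ 0.5532 -0.2161  0.1713] rail(mm) [-36.5   0.  171.3] tip [-36.6   0.  146.3] yaw x (rail) 1.567
Frail [ 0.9 -0.   0.1]
t 7.6667 J [ 28.2  31.7 -17.6 100.6  12.1  49.7  -3.8] F [ 0.5  0.2 -0. ] T [0.051 0.059 0.028] op 0.0
TCP [ 0.5535 -0.2162  0.1717] rail(mm) [-3.620e+01  1.000e-01  1.717e+02] tip [-36.3   0.  146.7] yaw x (rail) 1.567
Frail [ 0.5  0.3 -0. ]
```

View pics/w5.png

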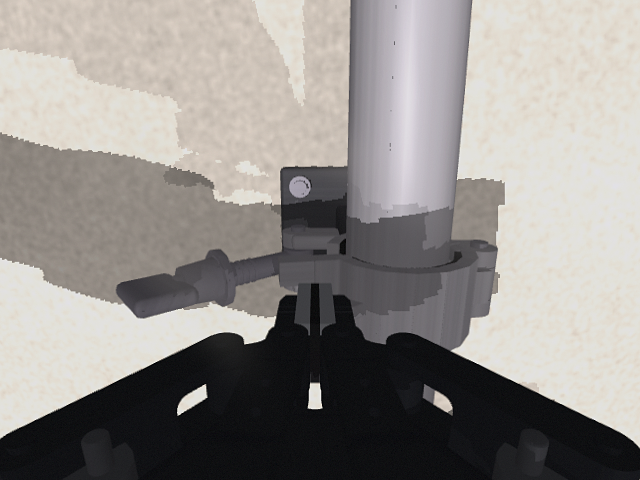

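View pics/s5c.png

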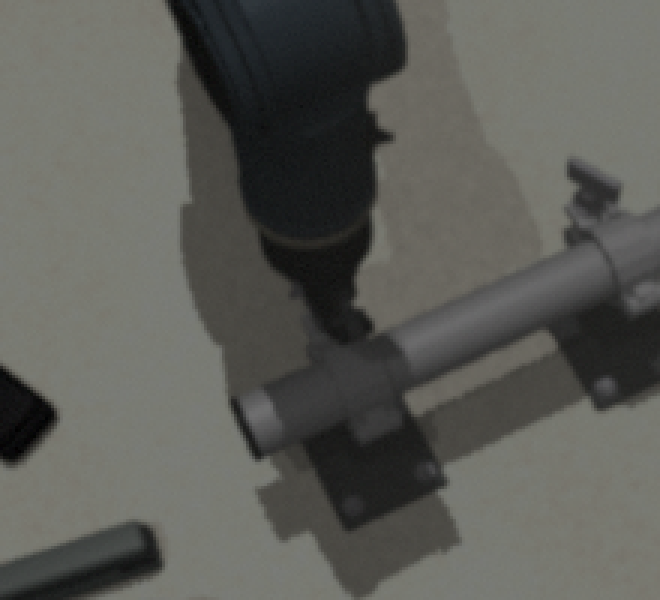

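Emit:
move_arm([
  {"offset": [-2,0.3,-3],"angular": [0,0,0]},
  {"offset": [-4,0.6,-6],"angular": [0,0,0]},
  {"offset": [-4,0.6,-9],"angular": [0,0,0]},
  {"offset": [-4,0.6,-10],"angular": [0,0,0]},
  {"offset": [-4,0.6,-11],"angular": [0,0,0]},
  {"offset": [-4,0.6,-11],"angular": [0,0,0]},
])

```text
time: 8.22
tool_pos: [0.5494, -0.2156, 0.1608]
tool_rot: [[0.154, 0.988, -0.003], [0.988, -0.154, -0.0], [-0.001, -0.003, -1.0]]
force: [0.7, -0.5, 0.2]
opening: -0.0001
```

```bash
python3 look.py x none
```

```text
t 8.2167 J [ 28.1  32.1 -17.4 101.9  12.5  48.1  -4.1] F [ 0.7 -0.5  0.2] T [-0.033  0.011  0.026] op -0.0001
TCP [ 0.5494 -0.2156  0.1608] rail(mm) [-40.3   0.  160.8] tip [-40.4   0.  135.8] yaw x (rail) 1.567
Frail [ 0.8 -0.4  0.2]
```

Emit:
move_arm([
  {"offset": [0,0,-1],"angular": [0,0,0]},
  {"offset": [0,0,-2],"angular": [0,0,0]},
  {"offset": [0,0,-3],"angular": [0,0,0]},
  {"offset": [0,0,-3],"angular": [0,0,0]},
  {"offset": [0,0,-3],"angular": [0,0,0]},
])

```text
time: 8.63
tool_pos: [0.5495, -0.2156, 0.1577]
tool_rot: [[0.154, 0.988, -0.003], [0.988, -0.154, -0.0], [-0.001, -0.002, -1.0]]
force: [-0.5, 1.1, -0.0]
opening: -0.0004
```

Emit:
move_arm([
  {"offset": [0,0,-1],"angular": [0,0,0]},
  {"offset": [0,0,-1],"angular": [0,0,0]},
  {"offset": [0,0,-1],"angular": [0,0,0]},
])

```text
time: 8.88
tool_pos: [0.5497, -0.2156, 0.1567]
tool_rot: [[0.154, 0.988, -0.002], [0.988, -0.154, -0.001], [-0.001, -0.002, -1.0]]
force: [0.7, -0.7, 1.4]
opening: -0.0
```

Emit:
move_arm([
  {"offset": [0,0,-1],"angular": [0,0,0]},
  {"offset": [0,0,-1],"angular": [0,0,0]},
  {"offset": [0,0,-1],"angular": [0,0,0]},
])

```text
time: 9.13
tool_pos: [0.5497, -0.2156, 0.1563]
tool_rot: [[0.154, 0.988, -0.002], [0.988, -0.154, -0.001], [-0.001, -0.002, -1.0]]
force: [-2.8, 0.7, 8.4]
opening: 0.0002
```

```bash
python3 look.py w6
```

```text
t 9.1333 J [ 28.   32.4 -17.4 102.1  12.6  47.5  -4.2] F [-2.8  0.7  8.4] T [0.164 0.529 0.041] op 0.0002
TCP [ 0.5497 -0.2156  0.1563] rail(mm) [-4.000e+01  1.000e-01  1.563e+02] tip [-40.1   0.  131.3] yaw x (rail) 1.567
Frail [-2.9  0.3  8.4]
```

View pics/w6.png

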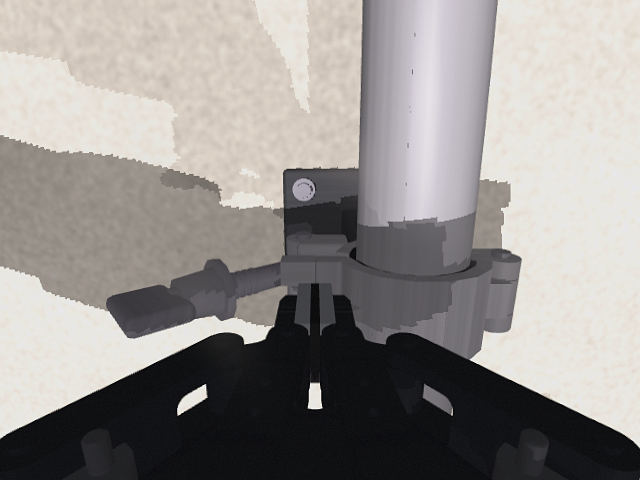

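Emit:
move_arm([
  {"offset": [0,0,-0.5],"angular": [0,0,0]},
  {"offset": [0,0,-0.5],"angular": [0,0,0]},
  {"offset": [0,0,-0.5],"angular": [0,0,0]},
])

```text
time: 9.43
tool_pos: [0.5497, -0.2156, 0.1564]
tool_rot: [[0.154, 0.988, -0.002], [0.988, -0.154, -0.001], [-0.001, -0.001, -1.0]]
force: [-2.1, -0.3, 6.2]
opening: 0.0002
```

Emit:
move_arm([
  {"offset": [0,0,-1],"angular": [0,0,0]},
  {"offset": [0,0,-1.2],"angular": [0,0,0]},
  {"offset": [0,0,-1.2],"angular": [0,0,0]},
])

```text
time: 9.68
tool_pos: [0.5498, -0.2155, 0.1562]
tool_rot: [[0.154, 0.988, -0.001], [0.988, -0.154, -0.001], [-0.002, -0.001, -1.0]]
force: [-3.8, 1.2, 12.6]
opening: -0.0001
```

```bash
python3 look.py x none
```

```text
t 9.6833 J [ 28.   32.4 -17.3 102.2  12.7  47.4  -4.3] F [-3.8  1.2 12.6] T [ 0.335  0.918 -0.014] op -0.0001
TCP [ 0.5498 -0.2155  0.1562] rail(mm) [-4.000e+01  1.000e-01  1.562e+02] tip [-4.000e+01  1.000e-01  1.312e+02] yaw x (rail) 1.567
Frail [-3.9  0.6 12.6]
```

Emit:
move_arm([
  {"offset": [0,0,8],"angular": [0,0,0]},
  {"offset": [0,0,30],"angular": [0,0,0]},
  {"offset": [0,0,60],"angular": [0,0,0]},
  {"offset": [-15,2.3,72],"angular": [0,0,0]},
  {"offset": [-40,6.1,75],"angular": [0,0,0]},
  {"offset": [-65,9.9,75],"angular": [0,0,0]},
  {"offset": [-90,13.7,75],"angular": [0,0,0]},
  {"offset": [-113,17.2,75],"angular": [0,0,0]},
  {"offset": [-113,17.2,75],"angular": [0,0,0]},
  {"offset": [-113,17.2,75],"angular": [0,0,0]},
])

```text
time: 10.52
tool_pos: [0.4362, -0.1985, 0.2319]
tool_rot: [[0.155, 0.988, -0.0], [0.988, -0.155, -0.002], [-0.002, 0.0, -1.0]]
force: [0.4, -0.4, 0.1]
opening: -0.0
```

```bash
python3 look.py w7; python3 look.py s7 scene; python3 - <<'E'
import cv2
a=cv2.imread('pics/s7.png')[180:380,180:400]; cv2.imwrite('pics/s7c.png',cv2.resize(a,None,fx=3,fy=3,interpolation=3))
E
```

```text
t 10.5167 J [ 33.6  18.7 -19.7 112.5   8.3  50.    0.6] F [ 0.4 -0.4  0.1] T [-0.028 -0.009  0.043] op -0.0
TCP [ 0.4362 -0.1985  0.2319] rail(mm) [-1.548e+02 -1.000e-01  2.319e+02] tip [-1.548e+02 -2.000e-01  2.069e+02] yaw x (rail) 1.566
Frail [ 0.5 -0.3  0.1]
t 10.5667 J [ 33.6  18.8 -19.7 112.4   8.3  50.    0.6] F [ 0.9 -0.5 -0.6] T [ 0.014 -0.047  0.03 ] op 0.0003
TCP [ 0.4373 -0.1986  0.2319] rail(mm) [-153.7   -0.   231.9] tip [-1.537e+02 -1.000e-01  2.069e+02] yaw x (rail) 1.567
Frail [ 1.  -0.4 -0.6]
```

View pics/w7.png

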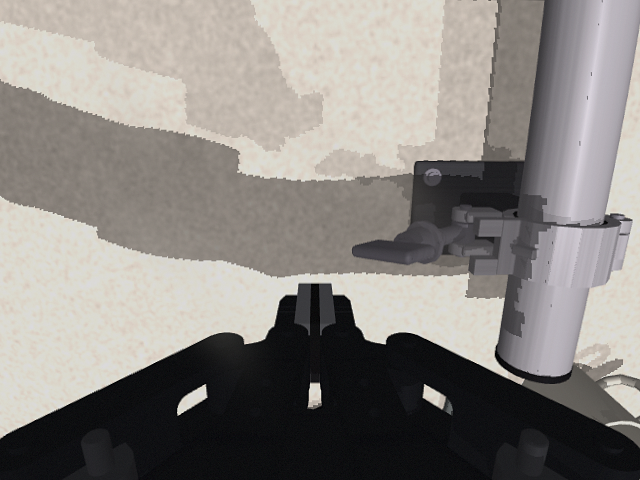

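View pics/s7c.png

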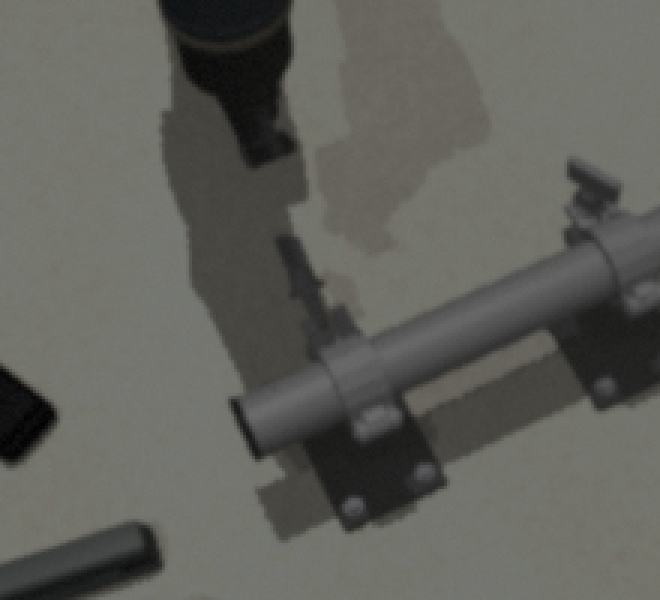

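Emit:
move_arm([
  {"offset": [0,0,-30],"angular": [0,0,0]},
  {"offset": [0,0,-60],"angular": [0,0,0]},
  {"offset": [0,0,-82],"angular": [0,0,0]},
  {"offset": [0,0,-89],"angular": [0,0,0]},
  {"offset": [0,0,-89],"angular": [0,0,0]},
  {"offset": [0,0,-89],"angular": [0,0,0]},
])

```text
time: 11.12
tool_pos: [0.4388, -0.1985, 0.143]
tool_rot: [[0.154, 0.988, 0.001], [0.988, -0.154, -0.002], [-0.001, 0.001, -1.0]]
force: [0.3, 0.2, -0.5]
opening: 0.0003
```

```bash
python3 look.py w8; python3 - <<'E'
from fit import *
p=np.load('rail.npy'); Rr,O=RO(p); s=ctrl.state(); tip=s['tool_pos']+.025*np.array(s['tool_rot'])[:,2]
for w in np.linspace(.9,0,16):
    xc=-.048-.092*np.sin(w)-.022*np.cos(w); zc=.088+.092*np.cos(w)-.022*np.sin(w)
    P=np.array([xc-.0065,0,max(.118,zc-.030)])
    print(round(w,2),np.round(1e3*(Rr@P+O-tip),1).tolist())
E
```

```text
t 11.1167 J [ 31.2  25.9 -17.5 118.7  12.7  37.1  -3.7] F [ 0.3  0.2 -0.5] T [ 0.015 -0.044 -0.023] op 0.0003
TCP [ 0.4388 -0.1985  0.143 ] rail(mm) [-152.3    0.3  143. ] tip [-152.3    0.2  118. ] yaw x (rail) 1.568
Frail [ 0.2  0.2 -0.5]
0.9 [11.7, -1.9, -0.6]
0.84 [14.2, -2.2, -0.6]
0.78 [17.0, -2.7, -0.6]
0.72 [20.1, -3.1, -0.6]
0.66 [23.5, -3.7, -0.6]
0.6 [27.1, -4.2, 2.9]
0.54 [31.0, -4.8, 7.0]
0.48 [35.2, -5.4, 10.8]
0.42 [39.5, -6.1, 14.4]
0.36 [44.1, -6.8, 17.7]
0.3 [48.8, -7.5, 20.8]
0.24 [53.7, -8.3, 23.5]
0.18 [58.8, -9.0, 26.0]
0.12 [64.0, -9.8, 28.1]
0.06 [69.3, -10.6, 29.9]
0.0 [74.7, -11.4, 31.4]
```

View pics/w8.png

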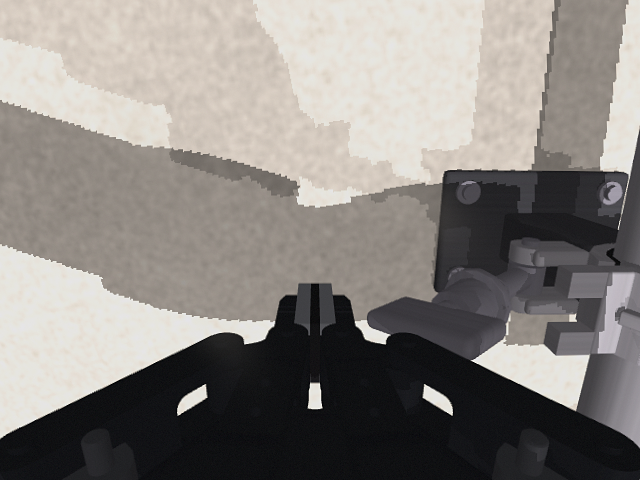

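Emit:
move_arm([
  {"offset": [6,-1,1],"angular": [0,0,0]},
  {"offset": [11.7,-1.9,2],"angular": [0,0,0]},
  {"offset": [14.2,-2.2,2],"angular": [0,0,0]},
  {"offset": [17,-2.7,2],"angular": [0,0,0]},
  {"offset": [20,-3.1,2],"angular": [0,0,0]},
  {"offset": [23.5,-3.7,3],"angular": [0,0,0]},
  {"offset": [27,-4.2,5],"angular": [0,0,0]},
  {"offset": [31,-4.8,8],"angular": [0,0,0]},
  {"offset": [35,-5.4,11],"angular": [0,0,0]},
  {"offset": [39.5,-6.1,14.4],"angular": [0,0,0]},
  {"offset": [39.5,-6.1,14.4],"angular": [0,0,0]},
])

```text
time: 12.08
tool_pos: [0.4576, -0.2024, 0.1556]
tool_rot: [[0.157, 0.987, -0.04], [0.988, -0.157, 0.003], [-0.003, -0.04, -0.999]]
force: [-67.1, 14.0, 43.8]
opening: 0.0002
```

```bash
python3 look.py w9;python3 look.py s9 scene; python3 - <<'E'
import cv2
a=cv2.imread('pics/s9.png')[180:380,180:400]; cv2.imwrite('pics/s9c.png',cv2.resize(a,None,fx=3,fy=3,interpolation=3))
E
```

```text
t 12.0833 J [ 30.4  27.  -17.6 113.5  12.   43.6  -3.5] F [-67.1  14.   43.8] T [ 2.91  14.477 -0.193] op 0.0002
TCP [ 0.4576 -0.2024  0.1556] rail(mm) [-133.1   -0.8  155.6] tip [-134.2   -0.9  130.7] yaw x (rail) 1.564
Frail [-68.4   3.8  43.8]
t 12.1333 J [ 30.4  27.  -17.6 113.5  12.   43.5  -3.5] F [-67.7  14.1  44.3] T [ 2.884 14.446 -0.15 ] op 0.0002
TCP [ 0.4575 -0.2024  0.1556] rail(mm) [-133.2   -0.8  155.6] tip [-134.2   -0.8  130.6] yaw x (rail) 1.564
Frail [-69.    3.8  44.3]
```

View pics/w9.png

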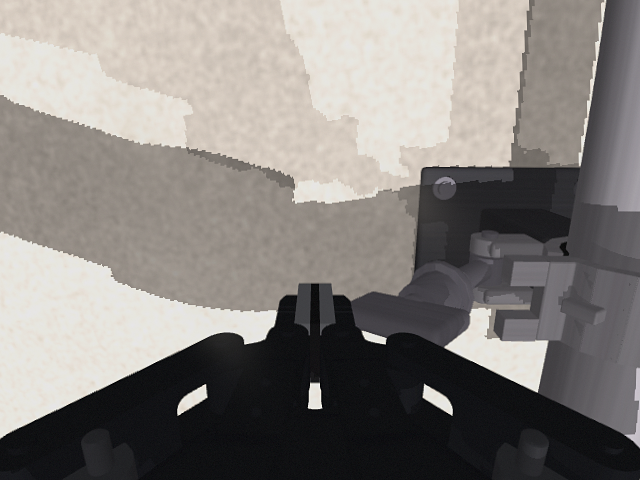

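View pics/s9c.png

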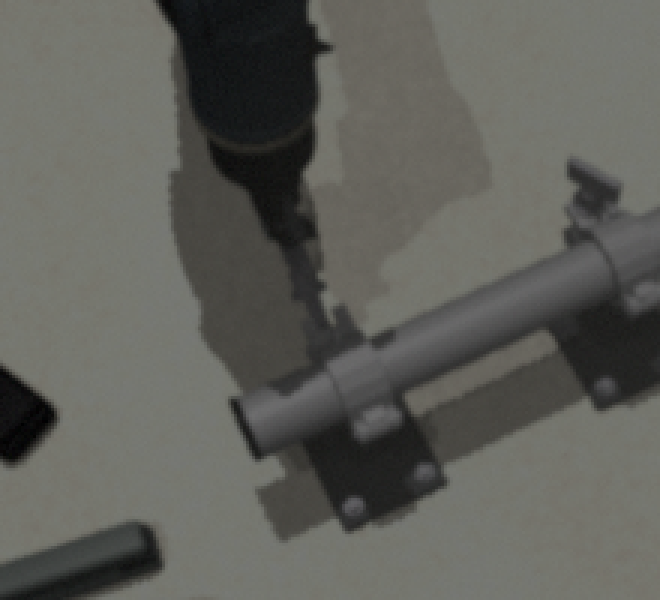

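Emit:
move_arm([
  {"offset": [-8,1.2,0],"angular": [0,-0.02,0]},
  {"offset": [-20,3,2],"angular": [0,-0.04,0]},
  {"offset": [-22,3.3,25],"angular": [0,-0.04,0]},
  {"offset": [-22,3.3,55],"angular": [0,-0.04,0]},
  {"offset": [-22,3.3,80],"angular": [0,-0.04,0]},
  {"offset": [-22,3.3,80],"angular": [0,-0.04,0]},
  {"offset": [-22,3.3,80],"angular": [0,-0.04,0]},
])

```text
time: 12.77
tool_pos: [0.4371, -0.1996, 0.238]
tool_rot: [[0.158, 0.987, 0.005], [0.988, -0.158, 0.001], [0.002, 0.005, -1.0]]
force: [-0.3, 0.0, -0.9]
opening: 0.0003
```

```bash
python3 look.py w10; python3 - <<'E'
from joint import *
p=np.load('rail.npy'); Rr,O=RO(p); e=p[5:11]
f,s=pickle.load(open('w10.pkl','rb')); im=f['color'][:,:,::-1].copy()
im=im[:,:,:].copy()
def ov(P,c):
    for a in projE(f,s,np.array(P)@Rr.T+O,e)[0]: cv2.circle(im,tuple(int(round(v)) for v in a),1,c,-1)
for w,c in((.85,(0,0,255)),(.95,(0,255,0)),(1.05,(255,0,0))):
    ov([bolt(w,l) for l in (0,.046,.067,.092)],c)
ov([lug(0,a,.012,y) for a in(.068,.096) for y in(-.018,.018)],(255,0,255))
cv2.imwrite('pics/w10o.png',cv2.resize(im[150:370,260:640],None,fx=2.1,fy=2.1,interpolation=0))
E
```

```text
t 12.7667 J [ 34.3  18.4 -20.1 112.    7.9  50.6   1. ] F [-0.3  0.  -0.9] T [ 0.028  0.006 -0.037] op 0.0003
TCP [ 0.4371 -0.1996  0.238 ] rail(mm) [-153.8   -1.1  238. ] tip [-153.6   -1.   213. ] yaw x (rail) 1.564
Frail [-0.3 -0.  -0.9]
```

View pics/w10o.png

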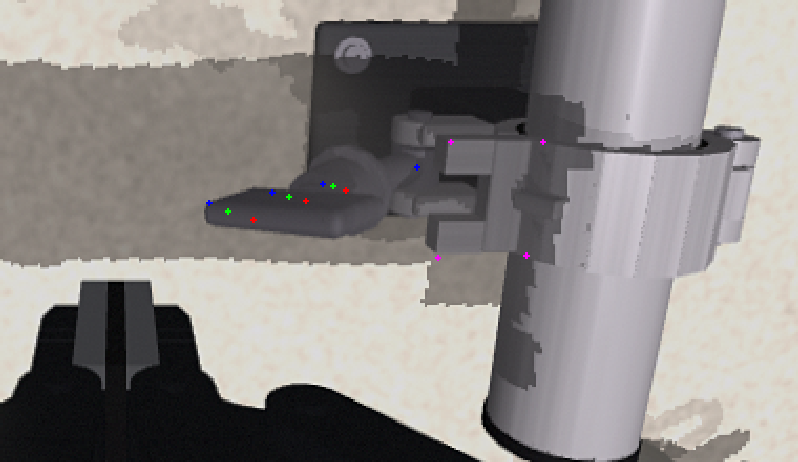

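```bash
cat > nut.py <<'E'
from joint import *
def nutpts(w,ph,pts):
    # pts: (u along blade, v thickness, l)
    out=[]
    ax=np.array([-np.sin(w),0,np.cos(w)]); ex=np.array([np.cos(w),0,np.sin(w)]); ey=np.array([0,1.,0])
    for u,v,l in pts:
        bu=np.cos(ph)*ex+np.sin(ph)*ey; bv=-np.sin(ph)*ex+np.cos(ph)*ey
        out.append(np.array([-.048,0,.088])+ax*l+bu*u+bv*v)
    return np.array(out)
def wire(im,f,s,p,w,ph,l0,c,k=1):
    Rr,O=RO(p); e=p[5:11] if 'T_tool_cam' in f else None
    P=[(u,v,l) for u in(-.023,.023) for v in(-.004,.004) for l in(l0+.020,l0+.046)]
    X=nutpts(w,ph,P)@Rr.T+O
    q=projE(f,s,X,e)[0] if e is not None else proj(f,X)
    for i in range(8):
        for j in range(i):
            if sum(a!=b for a,b in zip(P[i],P[j]))==1: cv2.line(im,tuple(np.int32(q[i]*k)),tuple(np.int32(q[j]*k)),c,1)
    return q
E
python3 - <<'E'
from nut import *
p=np.load('rail.npy')
f,s=pickle.load(open('w10.pkl','rb')); im0=cv2.resize(f['color'][:,:,::-1],None,fx=3,fy=3,interpolation=3)
tiles=[]
for w in (.8,.9,1.0):
    for ph in(-.25,0,.25):
        im=im0.copy(); wire(im,f,s,p,w,ph,.046,(0,255,0),3)
        t=im[3*215:3*285,3*345:3*455][:,:,:]; t=cv2.resize(t,(266,180)); cv2.putText(t,f'{w} {ph}',(5,15),0,.5,(0,0,255),1); tiles.append(t)
cv2.imwrite('pics/w10n.png',np.vstack([np.hstack(tiles[i:i+3]) for i in(0,3,6)]))
E
```

```text
(no output)
```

View pics/w10n.png

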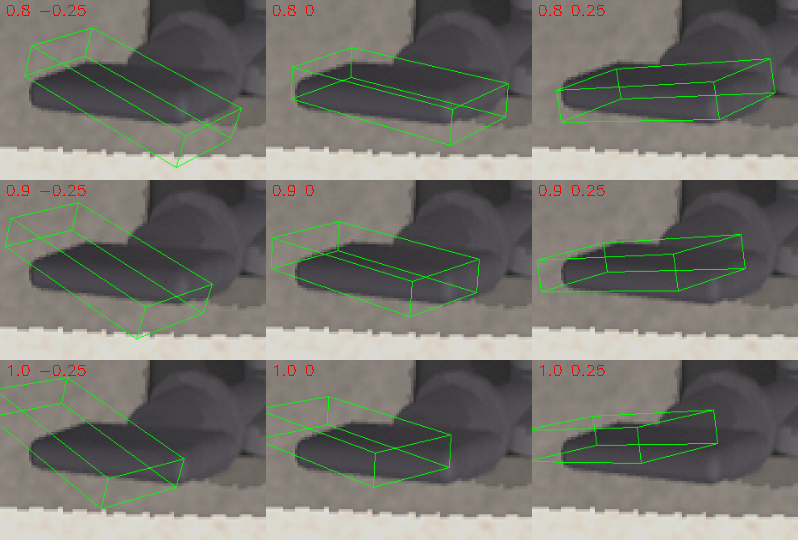

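Emit:
move_arm([
  {"offset": [3,0,3],"angular": [0,0,0.12]},
  {"offset": [6,-1,3],"angular": [0,0,0.24]},
  {"offset": [9,-1,3],"angular": [0,0,0.36]},
  {"offset": [12,-2,3],"angular": [0,0,0.48]},
  {"offset": [16,-2,3],"angular": [0,0,0.6]},
  {"offset": [20,-3,3],"angular": [0,0,0.72]},
  {"offset": [24,-3,3],"angular": [0,0,0.84]},
  {"offset": [28,-4,3],"angular": [0,0,0.96]},
  {"offset": [32,-4,3],"angular": [0,0,1.08]},
  {"offset": [36,-5,3],"angular": [0,0,1.2]},
  {"offset": [40,-5,3],"angular": [0,0,1.32]},
  {"offset": [44,-5.5,3],"angular": [0,0,1.44]},
  {"offset": [44.6,-5.8,3],"angular": [0,0,1.56]},
  {"offset": [44.6,-5.8,3],"angular": [0,0,1.577]},
  {"offset": [44.6,-5.8,3],"angular": [0,0,1.577]},
], grip=135, squeeze=25)

```text
time: 14.07
tool_pos: [0.4807, -0.2051, 0.2389]
tool_rot: [[-0.988, 0.154, -0.003], [0.154, 0.988, 0.004], [0.004, 0.004, -1.0]]
force: [0.4, 0.2, 0.2]
opening: 0.0401
```

```bash
python3 look.py w11; python3 - <<'E'
from nut import *
p=np.load('rail.npy')
f,s=pickle.load(open('w11.pkl','rb')); im=f['color'][:,:,::-1].copy()
wire(im,f,s,p,.82,.13,.046,(0,255,0))
cv2.imwrite('pics/w11n.png',im)
E
```

```text
t 14.0667 J [ 47.3  25.2 -42.  105.5  19.6  57.   78.2] F [0.4 0.2 0.2] T [-0.013  0.015  0.026] op 0.0401
TCP [ 0.4807 -0.2051  0.2389] rail(mm) [-109.9   -0.   238.9] tip [-1.100e+02  1.000e-01  2.139e+02] yaw x (rail) 3.138
Frail [0.4 0.3 0.2]
```

View pics/w11n.png

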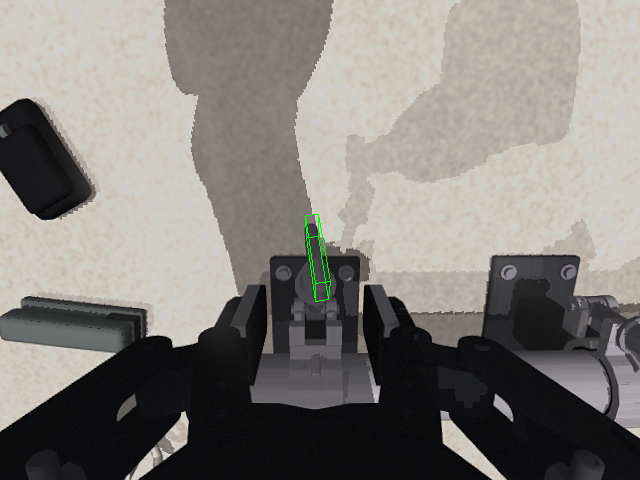

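Emit:
move_arm([
  {"offset": [5,-0.7,-25],"angular": [0,0,0]},
  {"offset": [5,-0.7,-50],"angular": [0,0,0]},
  {"offset": [5,-0.7,-70],"angular": [0,0,0]},
  {"offset": [5,-0.7,-78],"angular": [0,0,0]},
  {"offset": [5,-0.7,-78],"angular": [0,0,0]},
  {"offset": [5,-0.7,-78],"angular": [0,0,0]},
])

```text
time: 14.62
tool_pos: [0.4858, -0.2056, 0.1614]
tool_rot: [[-0.988, 0.156, -0.003], [0.156, 0.988, 0.004], [0.004, 0.003, -1.0]]
force: [0.7, -1.1, -0.1]
opening: 0.0403
```

```bash
python3 look.py w12
```

```text
t 14.6167 J [ 44.   30.8 -38.6 110.4  25.3  47.8  72.8] F [ 0.7 -1.1 -0.1] T [ 0.012  0.012 -0.002] op 0.0403
TCP [ 0.4858 -0.2056  0.1614] rail(mm) [-104.7    0.3  161.4] tip [-104.8    0.4  136.4] yaw x (rail) 3.136
Frail [ 0.9 -1.  -0.1]
```

View pics/w12.png

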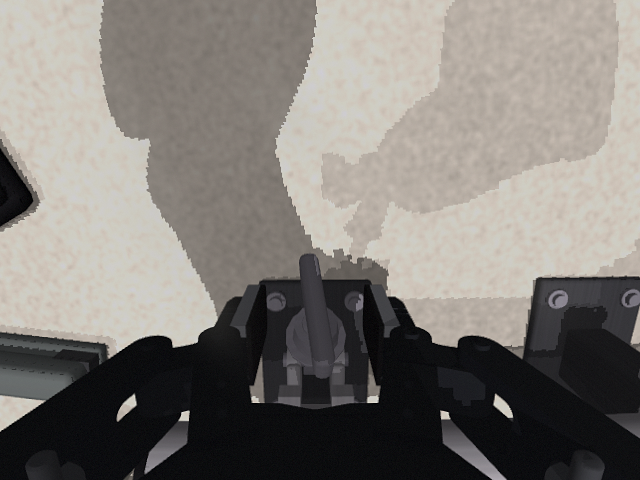

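Emit:
move_arm([
  {"offset": [0,0,0],"angular": [0,0,0]},
  {"offset": [0,0,0],"angular": [0,0,0]},
  {"offset": [0,0,0],"angular": [0,0,0]},
  {"offset": [0,0,0],"angular": [0,0,0]},
  {"offset": [0,0,0],"angular": [0,0,0]},
  {"offset": [0,0,0],"angular": [0,0,0]},
], grip=255, squeeze=25)

```text
time: 15.17
tool_pos: [0.4866, -0.2056, 0.1628]
tool_rot: [[-0.988, 0.156, -0.001], [0.156, 0.988, 0.003], [0.001, 0.003, -1.0]]
force: [-2.0, 2.2, 7.2]
opening: 0.0072
```

```bash
python3 look.py w13; python3 - <<'E'
from fit import *
p=np.load('rail.npy'); Rr,O=RO(p); s=ctrl.state(); g=s['tool_pos']+.006*np.array(s['tool_rot'])[:,2]; G=Rr.T@(g-O); v=(G-[-.048,0,.088])[[0,2]]
print(G)
w0=.76
for w in np.arange(w0,-.01,-.04):
    d=w0-w; # rotate from lean toward +x: clockwise in x-z
    c,sn=np.cos(d),np.sin(d); q=np.array([c*v[0]+sn*v[1],-sn*v[0]+c*v[1]])
    print(round(w,2),np.round(1e3*(Rr@np.array([q[0]-v[0],0,q[1]-v[1]])),1).tolist())
E
```

```text
t 15.1667 J [ 44.   30.7 -38.7 110.3  25.3  47.8  72.9] F [-2.   2.2  7.2] T [0.361 0.132 0.008] op 0.0072
TCP [ 0.4866 -0.2056  0.1628] rail(mm) [-103.9    0.5  162.8] tip [-103.9    0.5  137.8] yaw x (rail) 3.136
Frail [-2.3  1.9  7.2]
[-0.10391051  0.00047698  0.15677985]
0.76 [0.0, 0.0, 0.0]
0.72 [2.8, -0.4, 2.2]
0.68 [5.6, -0.9, 4.2]
0.64 [8.5, -1.3, 6.2]
0.6 [11.5, -1.8, 8.0]
0.56 [14.6, -2.2, 9.7]
0.52 [17.7, -2.7, 11.3]
0.48 [20.9, -3.2, 12.8]
0.44 [24.2, -3.7, 14.1]
0.4 [27.5, -4.2, 15.3]
0.36 [30.8, -4.7, 16.3]
0.32 [34.2, -5.2, 17.3]
0.28 [37.6, -5.7, 18.0]
0.24 [41.1, -6.3, 18.7]
0.2 [44.6, -6.8, 19.2]
0.16 [48.0, -7.3, 19.6]
0.12 [51.5, -7.8, 19.8]
0.08 [55.1, -8.4, 19.9]
0.04 [58.6, -8.9, 19.8]
-0.0 [62.1, -9.4, 19.6]
```

View pics/w13.png

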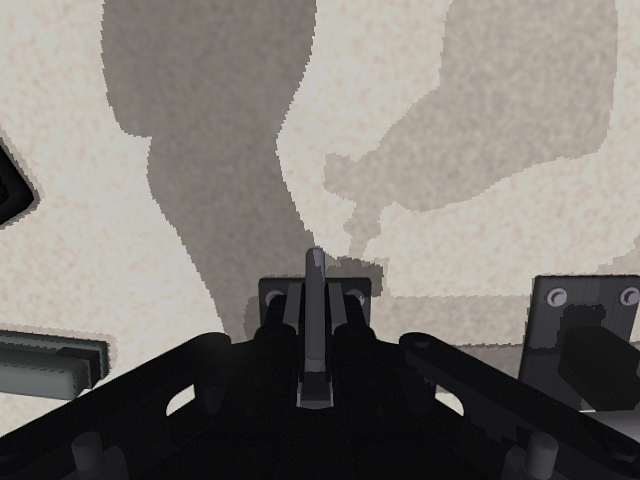

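Emit:
move_arm([
  {"offset": [2.8,-0.4,2.5],"angular": [0,0,0]},
  {"offset": [5.6,-0.9,4.8],"angular": [0,0,0]},
  {"offset": [8.5,-1.3,7],"angular": [0,0,0]},
  {"offset": [11.5,-1.8,9],"angular": [0,0,0]},
  {"offset": [14.6,-2.2,10.7],"angular": [0,0,0]},
  {"offset": [14.6,-2.2,10.7],"angular": [0,0,0]},
])

```text
time: 15.72
tool_pos: [0.5014, -0.2078, 0.1736]
tool_rot: [[-0.988, 0.156, -0.001], [0.156, 0.988, 0.003], [0.002, 0.003, -1.0]]
force: [-3.0, 1.5, -2.4]
opening: 0.0072
```

```bash
python3 look.py w14
```

```text
t 15.7167 J [ 43.6  31.  -39.  107.5  24.6  50.3  73.5] F [-3.   1.5 -2.4] T [ 0.456  0.93  -0.056] op 0.0072
TCP [ 0.5014 -0.2078  0.1736] rail(mm) [-89.    0.5 173.6] tip [-89.    0.5 148.6] yaw x (rail) 3.136
Frail [-3.2  1.  -2.4]
```

View pics/w14.png

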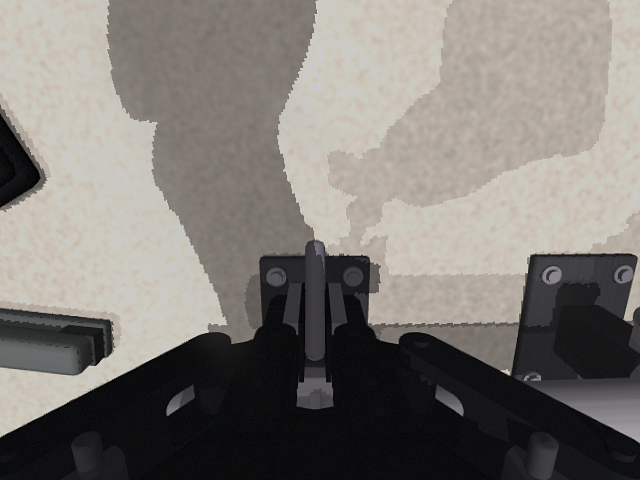

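Emit:
move_arm([
  {"offset": [2.9,-0.5,1.5],"angular": [0,0,0]},
  {"offset": [6.1,-1,2.9],"angular": [0,0,0]},
  {"offset": [9.4,-1.5,4.2],"angular": [0,0,0]},
  {"offset": [12.7,-2,5.4],"angular": [0,0,0]},
  {"offset": [16,-2.5,6.4],"angular": [0,0,0]},
  {"offset": [19.4,-3,7.3],"angular": [0,0,0]},
  {"offset": [22.8,-3.5,8],"angular": [0,0,0]},
  {"offset": [26.3,-4.1,8.6],"angular": [0,0,0]},
  {"offset": [29.8,-4.6,9.1],"angular": [0,0,0]},
  {"offset": [29.8,-4.6,9.1],"angular": [0,0,0]},
])

```text
time: 16.6
tool_pos: [0.532, -0.2126, 0.1834]
tool_rot: [[-0.988, 0.156, 0.0], [0.156, 0.988, 0.003], [0.0, 0.003, -1.0]]
force: [-4.1, 1.1, 2.3]
opening: 0.0073
```

```bash
python3 look.py w15
```

```text
t 16.6 J [ 42.2  32.5 -38.8 102.6  24.5  53.6  74. ] F [-4.1  1.1  2.3] T [0.335 1.003 0.   ] op 0.0073
TCP [ 0.532  -0.2126  0.1834] rail(mm) [-58.    0.4 183.4] tip [-58.    0.5 158.4] yaw x (rail) 3.136
Frail [-4.2  0.4  2.3]
```

View pics/w15.png

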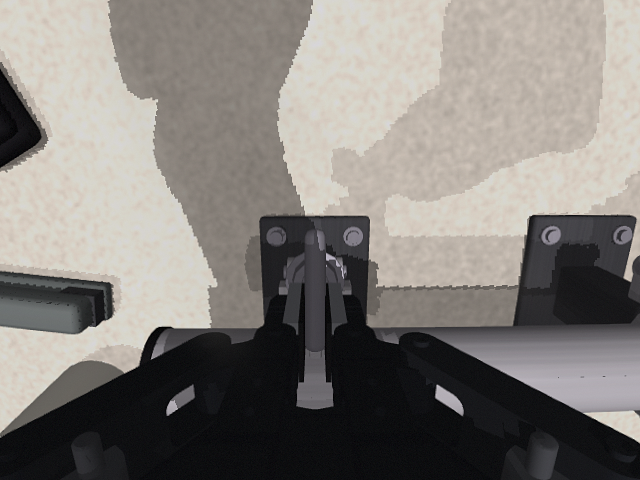

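Emit:
move_arm([
  {"offset": [2,-0.3,0.2],"angular": [0,0,0]},
  {"offset": [4,-0.6,0.4],"angular": [0,0,0]},
  {"offset": [6,-0.9,0.5],"angular": [0,0,0]},
  {"offset": [8,-1.2,0.6],"angular": [0,0,0]},
  {"offset": [10,-1.5,0.6],"angular": [0,0,0]},
  {"offset": [12,-1.8,0.5],"angular": [0,0,0]},
  {"offset": [13,-2,0.4],"angular": [0,0,0]},
  {"offset": [13,-2,0.4],"angular": [0,0,0]},
])

```text
time: 17.32
tool_pos: [0.5452, -0.2146, 0.1842]
tool_rot: [[-0.988, 0.156, 0.001], [0.156, 0.988, 0.002], [-0.001, 0.002, -1.0]]
force: [-4.0, 1.4, 1.3]
opening: 0.0075
```

```bash
python3 look.py w16
```

```text
t 17.3167 J [ 41.5  33.4 -38.6 100.7  24.7  54.6  74. ] F [-4.   1.4  1.3] T [ 4.760e-01  1.192e+00 -1.000e-03] op 0.0075
TCP [ 0.5452 -0.2146  0.1842] rail(mm) [-44.6   0.4 184.2] tip [-44.6   0.4 159.2] yaw x (rail) 3.136
Frail [-4.1  0.8  1.3]
```

View pics/w16.png

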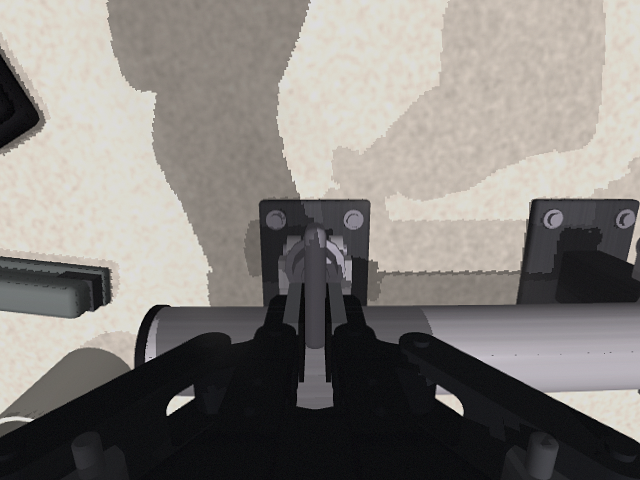

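Emit:
move_arm([
  {"offset": [1.5,-0.2,0],"angular": [0,0,0]},
  {"offset": [3,-0.5,0],"angular": [0,0,0]},
  {"offset": [4,-0.6,-0.2],"angular": [0,0,0]},
  {"offset": [4,-0.6,-0.2],"angular": [0,0,0]},
  {"offset": [4,-0.6,-0.2],"angular": [0,0,0]},
])

```text
time: 17.78
tool_pos: [0.5492, -0.2152, 0.1841]
tool_rot: [[-0.988, 0.156, 0.001], [0.156, 0.988, 0.002], [-0.001, 0.002, -1.0]]
force: [-4.1, 2.6, -0.5]
opening: 0.0074
```

```bash
python3 look.py x none
```

```text
t 17.7833 J [ 41.3  33.7 -38.5 100.1  24.8  54.9  74. ] F [-4.1  2.6 -0.5] T [0.464 1.133 0.013] op 0.0074
TCP [ 0.5492 -0.2152  0.1841] rail(mm) [-40.6   0.3 184.1] tip [-40.6   0.4 159.1] yaw x (rail) 3.136
Frail [-4.4  1.9 -0.5]
```

Emit:
move_arm([
  {"offset": [1,-0.1,0],"angular": [0,0,0]},
  {"offset": [2,-0.3,-0.1],"angular": [0,0,0]},
  {"offset": [2,-0.3,-0.1],"angular": [0,0,0]},
  {"offset": [2,-0.3,-0.1],"angular": [0,0,0]},
])

```text
time: 18.12
tool_pos: [0.5511, -0.2155, 0.184]
tool_rot: [[-0.988, 0.156, 0.001], [0.156, 0.988, 0.002], [-0.001, 0.002, -1.0]]
force: [-3.7, 1.5, -0.4]
opening: 0.0075
```

Emit:
move_arm([
  {"offset": [1,-0.1,0],"angular": [0,0,0]},
  {"offset": [2,-0.3,-0.1],"angular": [0,0,0]},
  {"offset": [2,-0.3,-0.1],"angular": [0,0,0]},
  {"offset": [2,-0.3,-0.1],"angular": [0,0,0]},
])

```text
time: 18.45
tool_pos: [0.553, -0.2158, 0.1838]
tool_rot: [[-0.988, 0.156, 0.001], [0.156, 0.988, 0.002], [-0.001, 0.002, -1.0]]
force: [-4.1, 2.1, -1.9]
opening: 0.0076
```

```bash
python3 look.py w17;python3 look.py s17 scene; python3 - <<'E'
import cv2
a=cv2.imread('pics/s17.png')[180:380,180:400]; cv2.imwrite('pics/s17c.png',cv2.resize(a,None,fx=3,fy=3,interpolation=3))
E
```

```text
t 18.45 J [ 41.1  34.  -38.4  99.6  24.8  55.2  74. ] F [-4.1  2.1 -1.9] T [ 0.478  1.181 -0.006] op 0.0076
TCP [ 0.553  -0.2158  0.1838] rail(mm) [-36.8   0.4 183.8] tip [-36.8   0.4 158.8] yaw x (rail) 3.136
Frail [-4.3  1.4 -1.9]
t 18.5 J [ 41.1  34.  -38.4  99.6  24.8  55.2  74. ] F [-3.7  1.4 -1.8] T [ 0.438  1.234 -0.024] op 0.0073
TCP [ 0.553  -0.2158  0.1838] rail(mm) [-36.8   0.3 183.8] tip [-36.8   0.4 158.8] yaw x (rail) 3.136
Frail [-3.8  0.9 -1.8]
```

View pics/w17.png

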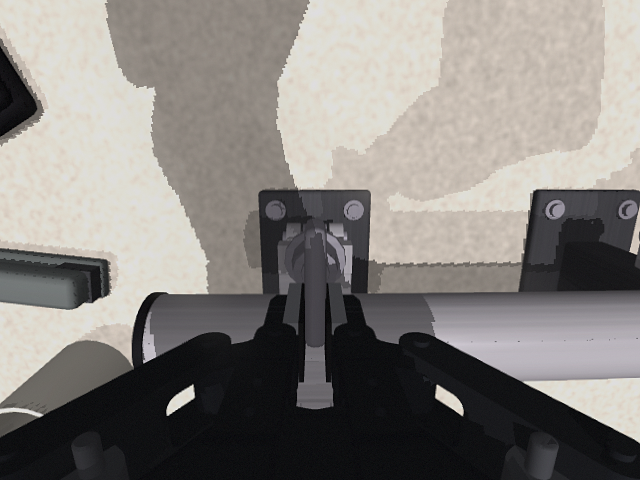

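View pics/s17c.png

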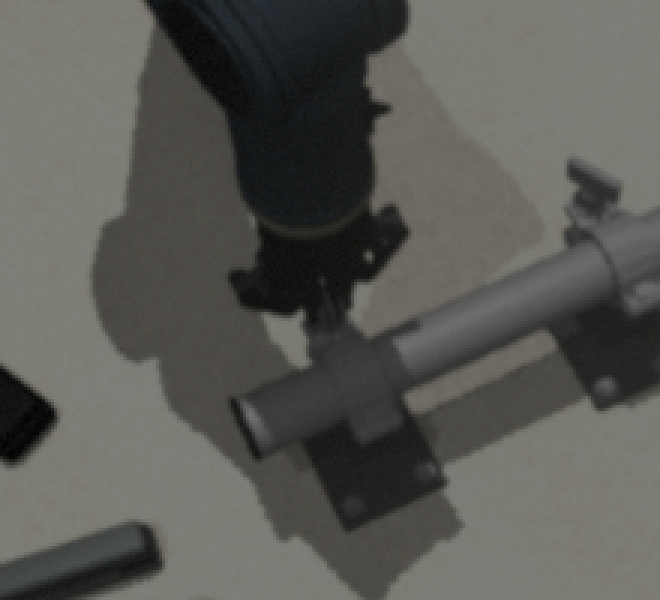

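```bash
python3 - <<'E'
from nut import *
p=np.load('rail.npy')
f,s=pickle.load(open('w17.pkl','rb')); im0=cv2.resize(f['color'][:,:,::-1],None,fx=4,fy=4,interpolation=3)
tiles=[]
for w in (0,.08,.16):
    im=im0.copy(); wire(im,f,s,p,w,0,.046,(0,255,0),4)
    t=im[4*180:4*360,4*260:4*375]; t=cv2.resize(t,(266,416)); cv2.putText(t,f'{w}',(5,15),0,.5,(0,0,255),1); tiles.append(t)
cv2.imwrite('pics/w17n.png',np.hstack(tiles))
E
```

```text
(no output)
```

View pics/w17n.png

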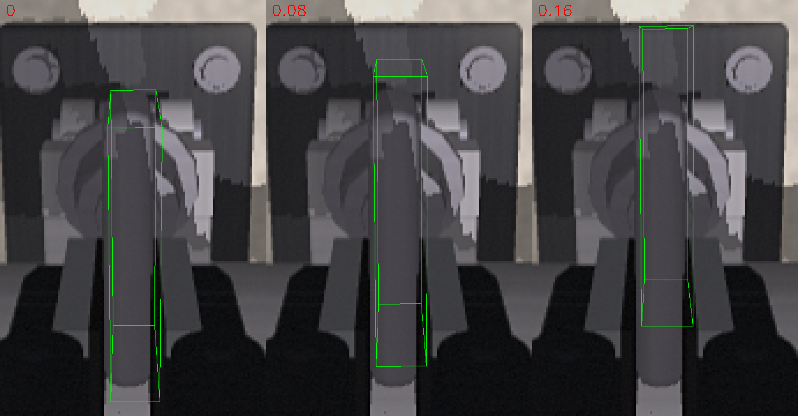

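Emit:
move_arm([
  {"offset": [1,-0.1,-0.1],"angular": [0,0,0]},
  {"offset": [1.5,-0.2,-0.2],"angular": [0,0,0]},
  {"offset": [1.5,-0.2,-0.2],"angular": [0,0,0]},
  {"offset": [1.5,-0.2,-0.2],"angular": [0,0,0]},
])

```text
time: 18.88
tool_pos: [0.5545, -0.216, 0.1837]
tool_rot: [[-0.988, 0.156, 0.001], [0.156, 0.988, 0.002], [-0.001, 0.002, -1.0]]
force: [-3.8, 1.7, 0.1]
opening: 0.0077
```

```bash
python3 look.py x none
```

```text
t 18.8833 J [ 41.   34.1 -38.4  99.4  24.9  55.3  74. ] F [-3.8  1.7  0.1] T [0.46  1.222 0.023] op 0.0077
TCP [ 0.5545 -0.216   0.1837] rail(mm) [-35.3   0.4 183.7] tip [-35.3   0.4 158.7] yaw x (rail) 3.136
Frail [-4.   1.2  0.1]
```

Emit:
move_arm([
  {"offset": [1,-0.1,-0.1],"angular": [0,0,0]},
  {"offset": [1.5,-0.2,-0.2],"angular": [0,0,0]},
  {"offset": [1.5,-0.2,-0.2],"angular": [0,0,0]},
  {"offset": [1.5,-0.2,-0.2],"angular": [0,0,0]},
])

```text
time: 19.22
tool_pos: [0.556, -0.2162, 0.1835]
tool_rot: [[-0.988, 0.156, 0.001], [0.156, 0.988, 0.002], [-0.001, 0.002, -1.0]]
force: [-3.8, 1.9, 0.2]
opening: 0.0074
```

```bash
python3 look.py w18; python3 - <<'E'
from nut import *
p=np.load('rail.npy')
tiles=[]
for n in('w17','w18'):
  f,s=pickle.load(open(n+'.pkl','rb')); im0=cv2.resize(f['color'][:,:,::-1],None,fx=4,fy=4,interpolation=3)
  for w in (0,):
    im=im0.copy(); wire(im,f,s,p,w,0,.046,(0,255,0),4)
    t=im[4*180:4*360,4*260:4*375]; t=cv2.resize(t,(266,416)); cv2.putText(t,f'{w}',(5,15),0,.5,(0,0,255),1); tiles.append(t)
cv2.imwrite('pics/w18n.png',np.hstack(tiles))
E
```

```text
t 19.2167 J [ 40.9  34.2 -38.3  99.2  24.9  55.4  73.9] F [-3.8  1.9  0.2] T [ 0.425  1.206 -0.025] op 0.0074
TCP [ 0.556  -0.2162  0.1835] rail(mm) [-33.8   0.3 183.5] tip [-33.8   0.4 158.5] yaw x (rail) 3.136
Frail [-4.1  1.3  0.2]
```

View pics/w18n.png

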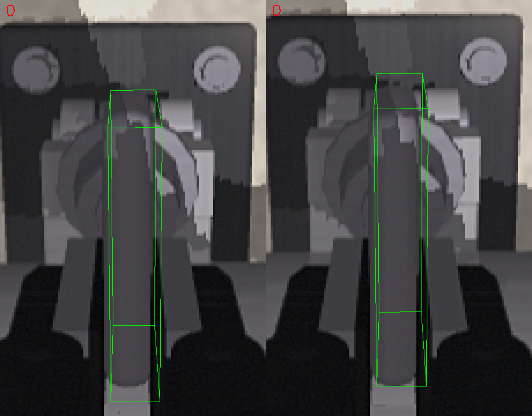

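Emit:
move_arm([
  {"offset": [1,-0.1,-0.1],"angular": [0,0,0]},
  {"offset": [2,-0.3,-0.2],"angular": [0,0,0]},
  {"offset": [2,-0.3,-0.2],"angular": [0,0,0]},
  {"offset": [2,-0.3,-0.2],"angular": [0,0,0]},
])

```text
time: 19.6
tool_pos: [0.5579, -0.2165, 0.1833]
tool_rot: [[-0.988, 0.156, 0.001], [0.156, 0.988, 0.002], [-0.001, 0.002, -1.0]]
force: [-4.0, 2.8, -0.8]
opening: 0.0075
```

```bash
python3 look.py x none
```

```text
t 19.6 J [ 40.8  34.4 -38.3  98.9  24.9  55.5  73.9] F [-4.   2.8 -0.8] T [ 0.399  1.214 -0.002] op 0.0075
TCP [ 0.5579 -0.2165  0.1833] rail(mm) [-31.8   0.3 183.3] tip [-31.8   0.4 158.3] yaw x (rail) 3.136
Frail [-4.3  2.2 -0.8]
```

```bash
python3 look.py w19; python3 - <<'E'
from nut import *
p=np.load('rail.npy'); Rr,O=RO(p); e=p[5:11]
tiles=[]
f,s=pickle.load(open('w19.pkl','rb')); im0=cv2.resize(f['color'][:,:,::-1],None,fx=4,fy=4,interpolation=3)
def pl(im,P,c,closed=True):
    q=projE(f,s,np.array(P)@Rr.T+O,e)[0]*4; cv2.polylines(im,[np.int32(q)],closed,c,1)
for w in (-.06,0,.06):
    im=im0.copy(); wire(im,f,s,p,w,0,.046,(0,255,0),4)
    a=np.linspace(0,6.28,40)
    for l in(.046,.05): pl(im,nutpts(w,0,[(.0145*np.cos(t),.0145*np.sin(t),l) for t in a]),(0,0,255))
    pl(im,[lug(0,A,.012,y) for A,y in((.068,-.018),(.096,-.018),(.096,.018),(.068,.018))],(255,0,255))
    pl(im,[(x,y,.008) for x,y in((-.065,-.045),(-.065,.045),(.065,.045),(.065,-.045))],(255,255,0))
    t=im[4*170:4*360,4*250:4*385]; t=cv2.resize(t,(266*1,374)); t=cv2.resize(im[4*170:4*360,4*250:4*385],(266,374)); cv2.putText(t,f'{w}',(5,15),0,.5,(0,0,255),1); tiles.append(t)
cv2.imwrite('pics/w19n.png',np.hstack(tiles))
E
```

```text
t 19.6 J [ 40.8  34.4 -38.3  98.9  24.9  55.5  73.9] F [-4.   2.8 -0.8] T [ 0.399  1.214 -0.002] op 0.0075
TCP [ 0.5579 -0.2165  0.1833] rail(mm) [-31.8   0.3 183.3] tip [-31.8   0.4 158.3] yaw x (rail) 3.136
Frail [-4.3  2.2 -0.8]
```

View pics/w19n.png

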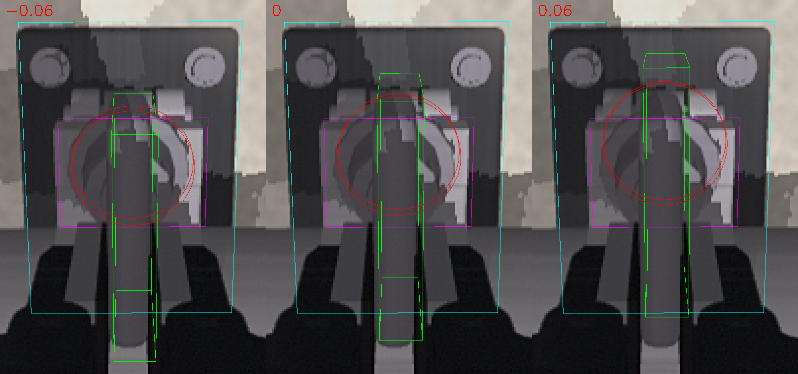

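Emit:
move_arm([
  {"offset": [1,-0.1,-0.1],"angular": [0,0,0]},
  {"offset": [1.5,-0.2,-0.2],"angular": [0,0,0]},
  {"offset": [1.5,-0.2,-0.2],"angular": [0,0,0]},
  {"offset": [1.5,-0.2,-0.2],"angular": [0,0,0]},
])

```text
time: 19.98
tool_pos: [0.5592, -0.2167, 0.1831]
tool_rot: [[-0.988, 0.156, 0.0], [0.156, 0.988, 0.002], [-0.0, 0.002, -1.0]]
force: [-5.9, 2.1, -0.1]
opening: 0.0074
```

Emit:
move_arm([
  {"offset": [1,-0.1,-0.1],"angular": [0,0,0]},
  {"offset": [1,-0.1,-0.1],"angular": [0,0,0]},
  {"offset": [1,-0.1,-0.1],"angular": [0,0,0]},
])

```text
time: 20.23
tool_pos: [0.5595, -0.2168, 0.183]
tool_rot: [[-0.988, 0.156, -0.001], [0.156, 0.988, 0.002], [0.001, 0.002, -1.0]]
force: [-7.6, 2.6, 2.1]
opening: 0.0074
```

Emit:
move_arm([
  {"offset": [1.2,-0.2,0],"angular": [0,0,0]},
  {"offset": [1.2,-0.2,0],"angular": [0,0,0]},
  {"offset": [1.2,-0.2,0],"angular": [0,0,0]},
])

```text
time: 20.48
tool_pos: [0.5598, -0.2168, 0.1829]
tool_rot: [[-0.988, 0.156, -0.003], [0.156, 0.988, 0.002], [0.003, 0.002, -1.0]]
force: [-8.4, 2.8, 2.3]
opening: 0.0073
```

```bash
python3 look.py w20
```

```text
t 20.4833 J [ 40.6  34.6 -38.2  98.5  25.   55.9  73.9] F [-8.4  2.8  2.3] T [ 0.605  2.066 -0.1  ] op 0.0073
TCP [ 0.5598 -0.2168  0.1829] rail(mm) [-29.9   0.3 182.9] tip [-30.    0.4 157.9] yaw x (rail) 3.136
Frail [-8.7  1.5  2.3]
```

View pics/w20.png

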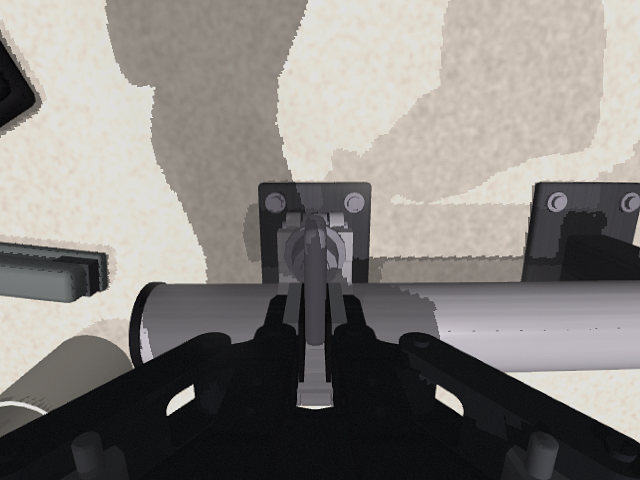

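Emit:
move_arm([
  {"offset": [0,0,0],"angular": [0,0,0]},
  {"offset": [0,0,0],"angular": [0,0,0]},
  {"offset": [0,0,0],"angular": [0,0,0]},
  {"offset": [0,0,0],"angular": [0,0,0]},
  {"offset": [0,0,20],"angular": [0,0,0]},
  {"offset": [-5,0.8,45],"angular": [0,0,0]},
  {"offset": [-10,1.5,70],"angular": [0,0,0]},
  {"offset": [-14,2.1,90],"angular": [0,0,0]},
  {"offset": [-14,2.1,90],"angular": [0,0,0]},
  {"offset": [-14,2.1,90],"angular": [0,0,0]},
], grip=135)

```text
time: 21.37
tool_pos: [0.5465, -0.215, 0.2742]
tool_rot: [[-0.988, 0.157, 0.0], [0.157, 0.988, 0.001], [-0.0, 0.001, -1.0]]
force: [0.4, -0.5, -0.9]
opening: 0.0404
```

```bash
python3 look.py w21;  python3 - <<'E'
from nut import *
p=np.load('rail.npy'); Rr,O=RO(p); e=p[5:11]
tiles=[]
f,s=pickle.load(open('w21.pkl','rb')); im0=cv2.resize(f['color'][:,:,::-1],None,fx=4,fy=4,interpolation=3)
def pl(im,P,c,closed=True):
    q=projE(f,s,np.array(P)@Rr.T+O,e)[0]*4; cv2.polylines(im,[np.int32(q)],closed,c,1)
for w in (0,):
    im=im0.copy(); cv2.imwrite('pics/w21r.png',im[4*200:4*350,4*220:4*410])
    wire(im,f,s,p,w,0,.046,(0,255,0),4)
    a=np.linspace(0,6.28,40)
    for l in(.046,.05): pl(im,nutpts(w,0,[(.0145*np.cos(t),.0145*np.sin(t),l) for t in a]),(0,0,255))
    pl(im,[lug(0,A,.012,y) for A,y in((.068,-.018),(.096,-.018),(.096,.018),(.068,.018))],(255,0,255))
    pl(im,[(x,y,.008) for x,y in((-.065,-.045),(-.065,.045),(.065,.045),(.065,-.045))],(255,255,0))
    cv2.imwrite('pics/w21n.png',im[4*200:4*350,4*220:4*410])
E
```

```text
t 21.3667 J [ 43.2  28.5 -41.   93.7  20.1  65.4  78.2] F [ 0.4 -0.5 -0.9] T [ 0.039 -0.004  0.003] op 0.0404
TCP [ 0.5465 -0.215   0.2742] rail(mm) [-4.330e+01  2.000e-01  2.742e+02] tip [-4.330e+01  2.000e-01  2.492e+02] yaw x (rail) 3.135
Frail [ 0.5 -0.5 -0.9]
```

View pics/w21n.png

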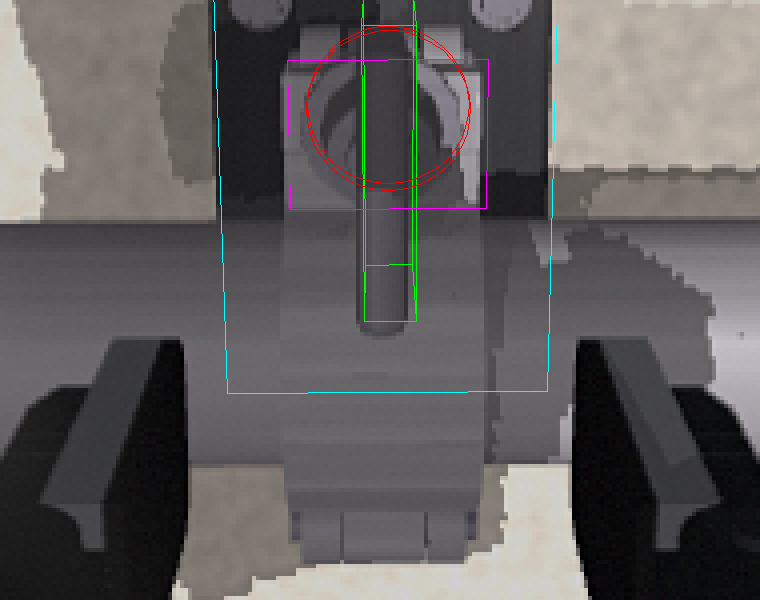

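View pics/w21r.png

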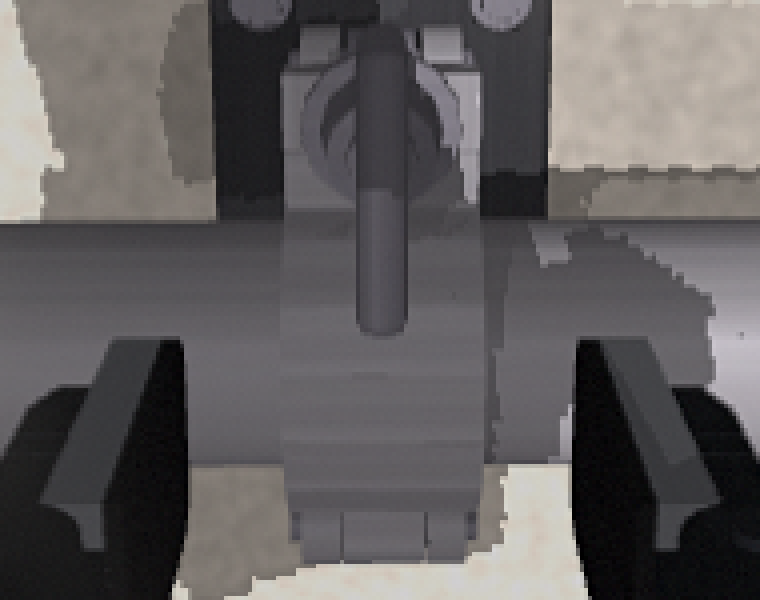

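Emit:
move_arm([
  {"offset": [-2.8,0.4,-25],"angular": [0,0,0]},
  {"offset": [-2.8,0.4,-50],"angular": [0,0,0]},
  {"offset": [-2.8,0.4,-72],"angular": [0,0,0]},
  {"offset": [-2.8,0.4,-86],"angular": [0,0,0]},
  {"offset": [-2.8,0.4,-90],"angular": [0,0,0]},
  {"offset": [-2.8,0.4,-90],"angular": [0,0,0]},
  {"offset": [-2.8,0.4,-90],"angular": [0,0,0]},
])

```text
time: 22.0
tool_pos: [0.5434, -0.2144, 0.1831]
tool_rot: [[-0.988, 0.156, -0.002], [0.156, 0.988, 0.002], [0.002, 0.002, -1.0]]
force: [-0.0, 0.1, 0.3]
opening: 0.04
```

Emit:
move_arm([
  {"offset": [0,0,0],"angular": [0,0,0]},
  {"offset": [0,0,0],"angular": [0,0,0]},
  {"offset": [0,0,0],"angular": [0,0,0]},
  {"offset": [0,0,0],"angular": [0,0,0]},
  {"offset": [0,0,0],"angular": [0,0,0]},
  {"offset": [0,0,0],"angular": [0,0,0]},
], grip=255, squeeze=60)

```text
time: 22.5
tool_pos: [0.544, -0.2143, 0.1841]
tool_rot: [[-0.988, 0.156, -0.0], [0.156, 0.988, 0.001], [0.0, 0.001, -1.0]]
force: [-0.3, 0.5, 5.9]
opening: 0.0067
```

```bash
python3 look.py w22
```

```text
t 22.5 J [ 41.5  33.3 -38.5 100.9  24.7  54.6  73.9] F [-0.3  0.5  5.9] T [ 0.18   0.174 -0.048] op 0.0067
TCP [ 0.544  -0.2143  0.1841] rail(mm) [-45.9   0.5 184.1] tip [-45.9   0.5 159.1] yaw x (rail) 3.136
Frail [-0.4  0.4  5.9]
```

View pics/w22.png

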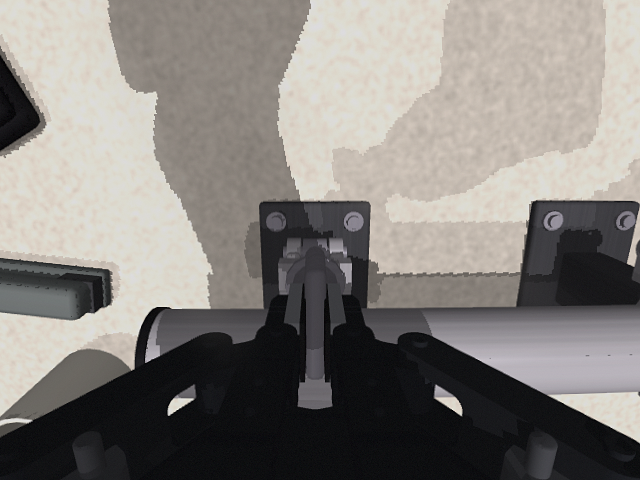

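Emit:
move_arm([
  {"offset": [0,0,-0.2],"angular": [0,0,-0.1]},
  {"offset": [0,0,-0.4],"angular": [0,0,-0.2]},
  {"offset": [0,0,-0.6],"angular": [0,0,-0.3]},
  {"offset": [0,0,-0.8],"angular": [0,0,-0.4]},
  {"offset": [0,0,-1],"angular": [0,0,-0.5]},
  {"offset": [0,0,-1],"angular": [0,0,-0.5]},
])

```text
time: 23.05
tool_pos: [0.544, -0.2141, 0.1832]
tool_rot: [[-0.789, 0.614, 0.001], [0.614, 0.789, 0.001], [0.0, 0.001, -1.0]]
force: [-0.1, 1.5, -0.0]
opening: 0.0068
```

```bash
python3 look.py w23; cat > tq.py <<'E'
from fit import *
T=[];F=[]
for i in range(5):
    s=ctrl.state(); T.append(s['torque']);F.append(s['force']); ctrl.grab_frame('wrist')
p=np.load('rail.npy');Rr,O=RO(p)
print(s['time'],'T',np.round(np.mean(T,0),3),'Tz',np.round(np.array(T)[:,2],3),'F',np.round(np.mean(F,0),1),'yaw',round(np.arctan2(*(Rr.T@np.array(s['tool_rot'])[:,0])[[1,0]]),3),'tcp',s['tool_pos'].round(4),'op',s['opening'],'q7',s['joints'][6])
E
python3 tq.py
```

```text
t 23.05 J [ 36.7  31.8 -30.6 101.1  19.7  52.5  49.8] F [-0.1  1.5 -0. ] T [0.223 0.057 0.031] op 0.0068
TCP [ 0.544  -0.2141  0.1832] rail(mm) [-45.9   0.7 183.2] tip [-45.9   0.7 158.2] yaw x (rail) 2.631
Frail [-0.3  1.5 -0. ]
23.3 T [0.242 0.205 0.048] Tz [0.031 0.07  0.016 0.091 0.031] F [-0.5  1.7  1.8] yaw 2.638 tcp [ 0.544  -0.2141  0.1832] op 0.0064796609034687 q7 50.1780656411985
```

View pics/w23.png

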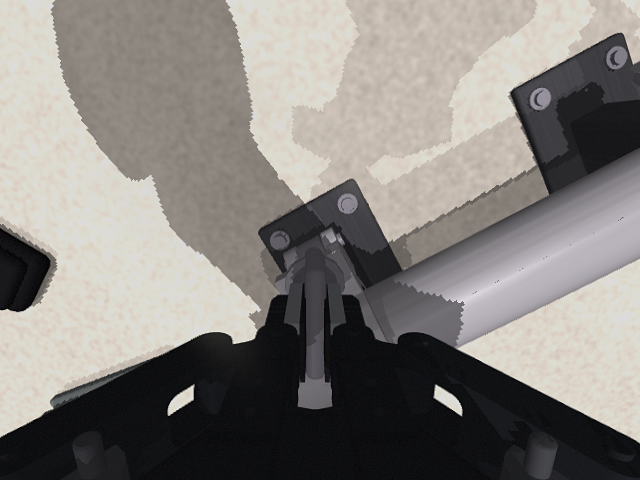

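Emit:
move_arm([
  {"offset": [0,0,-0.2],"angular": [0,0,-0.08]},
  {"offset": [0,0,-0.3],"angular": [0,0,-0.15]},
  {"offset": [0,0,-0.3],"angular": [0,0,-0.15]},
])

```text
time: 23.6
tool_pos: [0.544, -0.214, 0.183]
tool_rot: [[-0.692, 0.722, 0.001], [0.722, 0.692, 0.002], [0.001, 0.002, -1.0]]
force: [-0.8, 2.5, 2.4]
opening: 0.0069
```

```bash
python3 tq.py
```

```text
23.8 T [0.341 0.271 0.062] Tz [0.036 0.06  0.06  0.039 0.114] F [-1.1  2.1  3.1] yaw 2.49 tcp [ 0.544 -0.214  0.183] op 0.006645840217278529 q7 43.13839511564875
```

Emit:
move_arm([
  {"offset": [0,0,-0.2],"angular": [0,0,-0.06]},
  {"offset": [0,0,-0.2],"angular": [0,0,-0.12]},
  {"offset": [0,0,-0.2],"angular": [0,0,-0.12]},
])

```text
time: 24.1
tool_pos: [0.5441, -0.2141, 0.1828]
tool_rot: [[-0.602, 0.798, 0.001], [0.798, 0.602, 0.002], [0.001, 0.002, -1.0]]
force: [-0.9, 1.6, 3.1]
opening: 0.0063
```

```bash
python3 tq.py
```

```text
24.3 T [0.262 0.178 0.112] Tz [0.095 0.11  0.086 0.111 0.156] F [-0.4  1.4  3.1] yaw 2.372 tcp [ 0.5441 -0.2141  0.1828] op 0.0065025125854268045 q7 37.51238044969835
```

Emit:
move_arm([
  {"offset": [0,0,-0.1],"angular": [0,0,-0.05]},
  {"offset": [0,0,-0.2],"angular": [0,0,-0.1]},
  {"offset": [0,0,-0.2],"angular": [0,0,-0.1]},
])

```text
time: 24.6
tool_pos: [0.5441, -0.2139, 0.1827]
tool_rot: [[-0.521, 0.853, 0.001], [0.853, 0.521, 0.002], [0.001, 0.002, -1.0]]
force: [-1.3, 2.0, 2.7]
opening: 0.0068
```

```bash
python3 tq.py
```

```text
24.8 T [0.447 0.32  0.106] Tz [0.124 0.103 0.129 0.097 0.076] F [-1.2  2.5  3.5] yaw 2.273 tcp [ 0.5441 -0.2139  0.1826] op 0.006476173098920173 q7 32.82318342076064
```

Emit:
move_arm([
  {"offset": [0,0,-0.1],"angular": [0,0,-0.05]},
  {"offset": [0,0,-0.2],"angular": [0,0,-0.1]},
  {"offset": [0,0,-0.2],"angular": [0,0,-0.1]},
])

```text
time: 25.1
tool_pos: [0.5442, -0.2141, 0.1825]
tool_rot: [[-0.435, 0.901, 0.002], [0.901, 0.435, 0.001], [0.0, 0.002, -1.0]]
force: [-0.4, 2.1, 2.9]
opening: 0.0064
```

```bash
python3 tq.py
```

```text
25.3 T [0.286 0.251 0.124] Tz [0.138 0.098 0.106 0.123 0.153] F [-0.2  1.7  3.5] yaw 2.175 tcp [ 0.5442 -0.214   0.1825] op 0.006678677035313894 q7 28.13979649668019
```

Emit:
move_arm([
  {"offset": [0,0,-0.1],"angular": [0,0,-0.05]},
  {"offset": [0,0,-0.2],"angular": [0,0,-0.1]},
  {"offset": [0,0,-0.2],"angular": [0,0,-0.1]},
])

```text
time: 25.6
tool_pos: [0.5441, -0.2137, 0.1823]
tool_rot: [[-0.344, 0.939, 0.002], [0.939, 0.344, 0.002], [0.001, 0.002, -1.0]]
force: [-1.2, 3.4, 4.8]
opening: 0.0067
```

```bash
python3 tq.py; python3 look.py w24
```

```text
25.8 T [0.587 0.369 0.111] Tz [0.103 0.13  0.104 0.063 0.155] F [-1.2  3.7  4.5] yaw 2.076 tcp [ 0.5442 -0.2137  0.1823] op 0.006414824643007164 q7 23.452897835436815
t 25.85 J [ 31.2  30.6 -21.8 101.4  14.   50.6  23.4] F [-0.9  4.7  5.1] T [0.705 0.396 0.136] op 0.0068
TCP [ 0.5442 -0.2138  0.1823] rail(mm) [-45.8   1.  182.3] tip [-45.8   1.1 157.3] yaw x (rail) 2.076
Frail [-1.6  4.5  5.1]
```

View pics/w24.png

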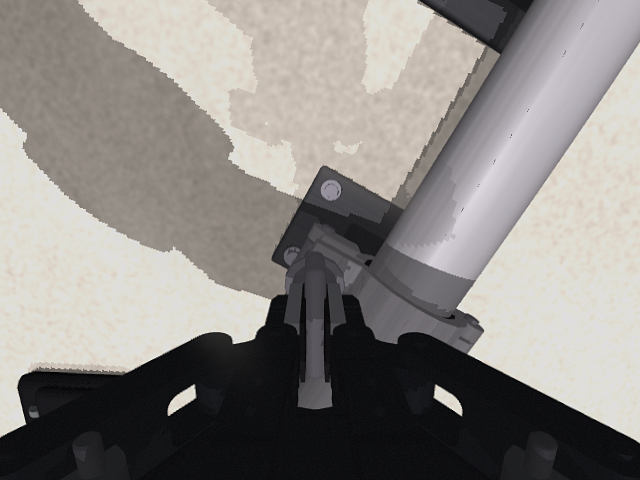

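Emit:
move_arm([
  {"offset": [0,0.3,0],"angular": [0,0,-0.05]},
  {"offset": [0,0.5,0],"angular": [0,0,-0.1]},
  {"offset": [0,0.5,0],"angular": [0,0,-0.1]},
])

```text
time: 26.15
tool_pos: [0.5442, -0.2136, 0.1822]
tool_rot: [[-0.249, 0.968, 0.002], [0.968, 0.249, 0.001], [0.0, 0.002, -1.0]]
force: [0.7, 1.1, 2.6]
opening: 0.0066
```

```bash
python3 tq.py
```

```text
26.35 T [0.082 0.103 0.184] Tz [0.181 0.161 0.131 0.203 0.241] F [0.6 1.3 2. ] yaw 1.977 tcp [ 0.5442 -0.2136  0.1822] op 0.006828998957374511 q7 18.714498527284203
```

Emit:
move_arm([
  {"offset": [0,0.2,-0.1],"angular": [0,0,-0.05]},
  {"offset": [0,0.3,-0.2],"angular": [0,0,-0.1]},
  {"offset": [0,0.3,-0.2],"angular": [0,0,-0.1]},
])

```text
time: 26.65
tool_pos: [0.5442, -0.2139, 0.1821]
tool_rot: [[-0.152, 0.988, 0.002], [0.988, 0.152, 0.0], [-0.0, 0.002, -1.0]]
force: [-0.0, -1.0, 1.9]
opening: 0.0066
```

```bash
python3 tq.py
```

```text
26.85 T [-0.383  0.121  0.133] Tz [0.113 0.159 0.124 0.115 0.153] F [-0.1 -1.2  2. ] yaw 1.878 tcp [ 0.5441 -0.2138  0.1821] op 0.006907550856774306 q7 14.00261869501693
```

Emit:
move_arm([
  {"offset": [0,0,-0.1],"angular": [0,0,-0.05]},
  {"offset": [0,0,-0.2],"angular": [0,0,-0.1]},
  {"offset": [0,0,-0.2],"angular": [0,0,-0.1]},
])

```text
time: 27.15
tool_pos: [0.5442, -0.2139, 0.1819]
tool_rot: [[-0.055, 0.999, 0.002], [0.999, 0.055, -0.0], [-0.0, 0.002, -1.0]]
force: [1.1, -0.6, 2.8]
opening: 0.0066
```

```bash
python3 tq.py
```

```text
27.35 T [-0.245  0.169  0.223] Tz [0.252 0.209 0.185 0.241 0.227] F [ 0.2 -0.4  3.3] yaw 1.779 tcp [ 0.5442 -0.2138  0.1819] op 0.0067755668354132674 q7 9.323565420858236
```

Emit:
move_arm([
  {"offset": [0,0,-0.1],"angular": [0,0,-0.05]},
  {"offset": [0,0,-0.2],"angular": [0,0,-0.1]},
  {"offset": [0,0,-0.2],"angular": [0,0,-0.1]},
])

```text
time: 27.65
tool_pos: [0.5443, -0.2133, 0.1818]
tool_rot: [[0.044, 0.999, 0.002], [0.999, -0.044, 0.0], [0.001, 0.002, -1.0]]
force: [0.4, 2.3, 3.8]
opening: 0.0068
```

```bash
python3 tq.py
```

```text
27.85 T [0.263 0.169 0.035] Tz [0.036 0.005 0.022 0.059 0.052] F [0.1 2.7 4.4] yaw 1.681 tcp [ 0.5443 -0.2133  0.1818] op 0.006423917679048358 q7 4.647864869412563
```

```bash
python3 look.py w25
```

```text
t 27.9 J [ 27.   30.  -15.5 101.7  10.   49.5   4.6] F [-0.4  3.7  4.1] T [0.46  0.15  0.151] op 0.0068
TCP [ 0.5443 -0.2133  0.1818] rail(mm) [-45.7   1.5 181.8] tip [-45.7   1.5 156.8] yaw x (rail) 1.681
Frail [-1.   3.6  4.1]
```

View pics/w25.png

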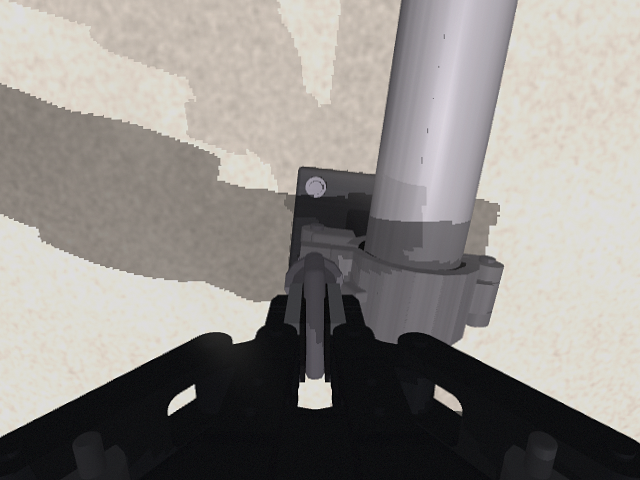

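Emit:
move_arm([
  {"offset": [0,0.3,0],"angular": [0,0,-0.05]},
  {"offset": [0,0.3,-0.1],"angular": [0,0,-0.1]},
  {"offset": [0,0.3,-0.1],"angular": [0,0,-0.1]},
])

```text
time: 28.2
tool_pos: [0.5438, -0.2137, 0.1818]
tool_rot: [[0.144, 0.99, 0.002], [0.99, -0.144, -0.001], [-0.0, 0.002, -1.0]]
force: [-2.7, 1.0, 6.3]
opening: 0.0072
```

```bash
python3 tq.py
```

```text
28.4 T [0.043 0.49  0.119] Tz [0.165 0.122 0.098 0.104 0.105] F [-2.4  0.2  6.7] yaw 1.581 tcp [ 0.5438 -0.2138  0.1818] op 0.0067239528732231536 q7 -0.10521418453574052
```

Emit:
move_arm([
  {"offset": [0,0,0],"angular": [0,0,-0.05]},
  {"offset": [0,0,-0.1],"angular": [0,0,-0.1]},
  {"offset": [0,0,-0.1],"angular": [0,0,-0.1]},
])

```text
time: 28.7
tool_pos: [0.5438, -0.2139, 0.1818]
tool_rot: [[0.24, 0.971, 0.002], [0.971, -0.24, -0.001], [-0.0, 0.002, -1.0]]
force: [0.7, 1.0, 4.3]
opening: 0.0067
```

```bash
python3 tq.py
```

```text
28.9 T [0.223 0.206 0.233] Tz [0.235 0.226 0.234 0.231 0.238] F [-0.1  1.5  4.5] yaw 1.482 tcp [ 0.5438 -0.2139  0.1818] op 0.006829231258670992 q7 -4.757400958242934
```

Emit:
move_arm([
  {"offset": [0,0,0],"angular": [0,0,-0.03]},
  {"offset": [0,0,-0.1],"angular": [0,0,-0.06]},
  {"offset": [0,0,-0.1],"angular": [0,0,-0.06]},
])

```text
time: 29.2
tool_pos: [0.544, -0.2135, 0.1817]
tool_rot: [[0.298, 0.955, 0.002], [0.955, -0.298, -0.0], [0.0, 0.002, -1.0]]
force: [1.1, 2.8, 4.6]
opening: 0.0066
```

```bash
python3 tq.py; python3 look.py w26
```

```text
29.4 T [ 0.667 -0.035  0.041] Tz [ 0.103 -0.009  0.075  0.032  0.003] F [0.9 3.6 4.1] yaw 1.422 tcp [ 0.544  -0.2135  0.1817] op 0.00678333746870801 q7 -7.59958275745907
t 29.45 J [ 24.3  29.7 -11.3 101.8   7.4  49.1  -7.6] F [1.  4.  3.6] T [ 0.776 -0.154  0.04 ] op 0.0066
TCP [ 0.544  -0.2135  0.1817] rail(mm) [-46.    1.3 181.7] tip [-46.    1.2 156.7] yaw x (rail) 1.422
Frail [0.4 4.1 3.6]
```

View pics/w26.png

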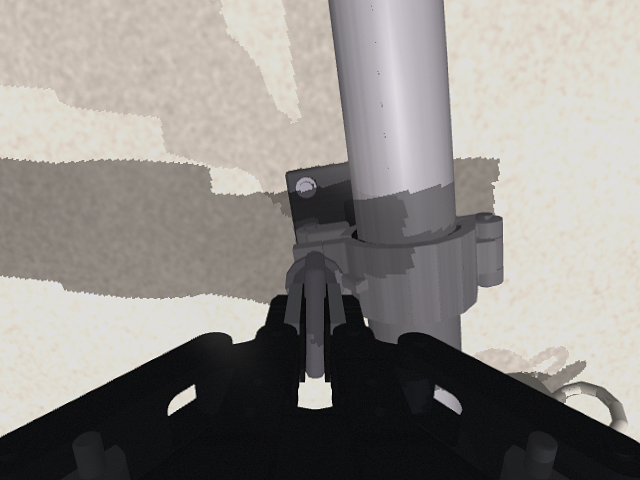

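Emit:
move_arm([
  {"offset": [0,0.2,0],"angular": [0,0,-0.04]},
  {"offset": [0,0.2,0],"angular": [0,0,-0.08]},
  {"offset": [0,0.2,0],"angular": [0,0,-0.08]},
])

```text
time: 29.75
tool_pos: [0.5439, -0.2134, 0.1816]
tool_rot: [[0.372, 0.928, 0.002], [0.928, -0.372, -0.001], [-0.0, 0.002, -1.0]]
force: [1.2, 2.1, 3.3]
opening: 0.0068
```

```bash
python3 tq.py
```

```text
29.95 T [ 0.473 -0.085  0.091] Tz [0.101 0.083 0.054 0.082 0.137] F [1.2 2.5 3.4] yaw 1.343 tcp [ 0.5439 -0.2134  0.1816] op 0.006525239118574084 q7 -11.34345123520598
```

Emit:
move_arm([
  {"offset": [0,0,0],"angular": [0,0,-0.04]},
  {"offset": [0,0,-0.1],"angular": [0,0,-0.08]},
  {"offset": [0,0,-0.1],"angular": [0,0,-0.08]},
])

```text
time: 30.25
tool_pos: [0.5441, -0.2135, 0.1816]
tool_rot: [[0.444, 0.896, 0.002], [0.896, -0.444, -0.001], [0.0, 0.002, -1.0]]
force: [0.8, 2.0, 2.4]
opening: 0.0065
```

```bash
python3 tq.py
```

```text
30.45 T [ 0.356 -0.304  0.148] Tz [0.18  0.134 0.148 0.152 0.126] F [1.6 2.3 3.2] yaw 1.264 tcp [ 0.5441 -0.2135  0.1816] op 0.006529822011189303 q7 -15.06438200982731
```

Emit:
move_arm([
  {"offset": [0,0,0],"angular": [0,0,-0.03]},
  {"offset": [0,0,-0.1],"angular": [0,0,-0.06]},
  {"offset": [0,0,-0.1],"angular": [0,0,-0.06]},
])

```text
time: 30.75
tool_pos: [0.5441, -0.2135, 0.1815]
tool_rot: [[0.497, 0.868, 0.002], [0.868, -0.497, -0.001], [0.0, 0.002, -1.0]]
force: [2.1, 2.6, 4.0]
opening: 0.0069
```

```bash
python3 tq.py; python3 look.py w27; python3 - <<'E'
import cv2
a=cv2.imread('pics/w27.png')[150:400,200:520]; cv2.imwrite('pics/w27c.png',cv2.resize(a,None,fx=2.4,fy=2.4,interpolation=3))
E
```

```text
30.95 T [ 0.366 -0.26   0.246] Tz [0.3   0.246 0.251 0.192 0.239] F [1.6 2.2 3.9] yaw 1.204 tcp [ 0.5441 -0.2135  0.1815] op 0.006555373217671952 q7 -17.89704096685464
t 31.0 J [ 21.9  29.6  -7.8 101.9   5.2  48.7 -17.9] F [1.  2.7 3.7] T [ 0.469 -0.282  0.192] op 0.0065
TCP [ 0.5441 -0.2135  0.1815] rail(mm) [-45.9   1.3 181.5] tip [-45.8   1.2 156.5] yaw x (rail) 1.204
Frail [0.6 2.8 3.7]
```

View pics/w27c.png

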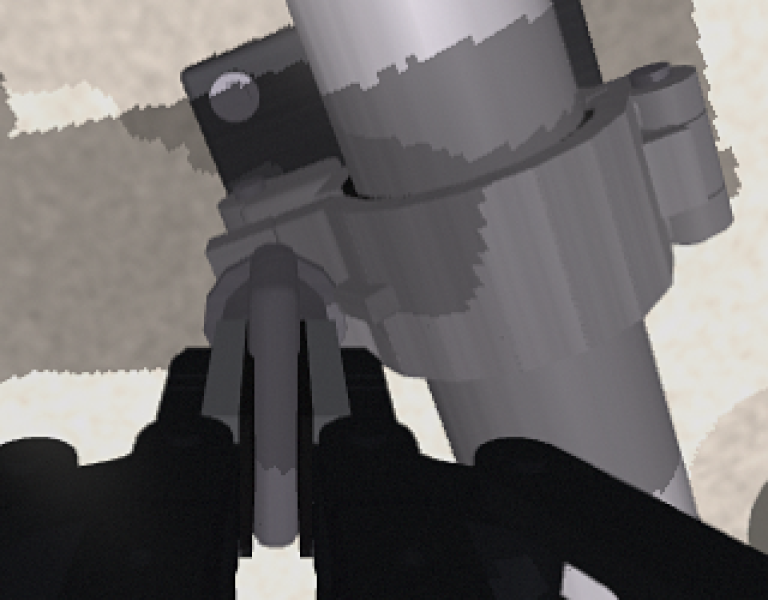

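Emit:
move_arm([
  {"offset": [0,0,0],"angular": [0,0,-0.02]},
  {"offset": [0,0,0],"angular": [0,0,-0.04]},
  {"offset": [0,0,0],"angular": [0,0,-0.04]},
])

```text
time: 31.3
tool_pos: [0.5443, -0.2135, 0.1817]
tool_rot: [[0.531, 0.847, 0.002], [0.847, -0.531, -0.001], [0.0, 0.003, -1.0]]
force: [0.9, 3.3, 5.8]
opening: 0.0067
```

```bash
python3 tq.py
```

```text
31.5 T [ 0.469 -0.332  0.294] Tz [0.3   0.27  0.297 0.294 0.31 ] F [1.5 2.7 5.5] yaw 1.164 tcp [ 0.5443 -0.2135  0.1816] op 0.0062380732867690115 q7 -19.795479141028565
```

Emit:
move_arm([
  {"offset": [0,0,0],"angular": [0,0,-0.03]},
])

```text
time: 31.63
tool_pos: [0.5443, -0.2135, 0.1817]
tool_rot: [[0.555, 0.832, 0.003], [0.832, -0.555, -0.001], [0.0, 0.003, -1.0]]
force: [1.2, 1.8, 3.4]
opening: 0.0066
```

```bash
python3 tq.py
```

```text
31.8333 T [ 0.43  -0.366  0.377] Tz [0.481 0.441 0.349 0.294 0.32 ] F [1.8 2.2 4.1] yaw 1.134 tcp [ 0.5443 -0.2135  0.1816] op 0.006747113644152279 q7 -21.209237056933656
```

Emit:
move_arm([
  {"offset": [0,0,0],"angular": [0,0,0]},
  {"offset": [0,0,0],"angular": [0,0,0]},
  {"offset": [0,0,0],"angular": [0,0,0]},
  {"offset": [0,0,0],"angular": [0,0,0]},
  {"offset": [0,0,15],"angular": [0,0,0]},
  {"offset": [0,0,40],"angular": [0,0,0]},
  {"offset": [0,0,70],"angular": [0,0,0]},
  {"offset": [0,0,100],"angular": [0,0,0]},
  {"offset": [0,0,110],"angular": [0,0,0]},
  {"offset": [0,0,110],"angular": [0,0,0]},
], grip=135)

```text
time: 32.72
tool_pos: [0.5452, -0.2141, 0.2943]
tool_rot: [[0.555, 0.832, 0.007], [0.832, -0.555, -0.003], [0.001, 0.007, -1.0]]
force: [0.7, -0.3, -0.4]
opening: 0.0402
```

```bash
python3 tq.py; python3 look.py w28
```

```text
32.9167 T [-0.009  0.019 -0.015] Tz [-0.072 -0.017 -0.001 -0.02   0.037] F [-0.1  0.2 -0.4] yaw 1.134 tcp [ 0.5435 -0.2134  0.2901] op 0.040061981456413834 q7 -19.98167852496202
t 32.9667 J [ 21.4  23.6  -6.9  93.6   3.1  63.1 -20. ] F [ 0.4 -0.5 -0. ] T [ 0.008 -0.034 -0.06 ] op 0.0398
TCP [ 0.5436 -0.2134  0.29  ] rail(mm) [-46.5   1.3 290. ] tip [-46.5   1.3 265. ] yaw x (rail) 1.134
Frail [ 0.4 -0.4 -0. ]
```

View pics/w28.png

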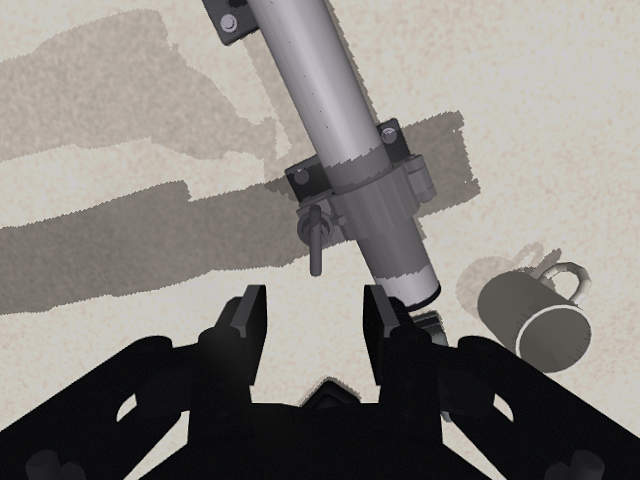

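```bash
python3 look.py s28 scene; python3 - <<'E'
import cv2
from h import *
a=cv2.imread('pics/s28.png')
cv2.imwrite('pics/s28c.png',cv2.resize(a[180:420,150:420],None,fx=2.4,fy=2.4,interpolation=3))
f=ctrl.grab_frame('scene')
for l in ['mug','radio','stapler','mouse']: print(l,[(np.round(b['position'],1).tolist(),round(b['p'],2)) for b in ctrl.boxes_of(f,l)[:2]])
E
```

```text
t 33.0167 J [ 21.4  23.6  -6.9  93.5   3.1  63.1 -20. ] F [0.1 0.2 0.3] T [ 0.002  0.016 -0.022] op 0.0403
TCP [ 0.5437 -0.2134  0.2902] rail(mm) [-46.3   1.3 290.2] tip [-46.3   1.3 265.2] yaw x (rail) 1.134
Frail [0.1 0.3 0.3]
mug [([230.4, 402.8], 0.9)]
radio [([410.7, 148.6], 0.72), ([175.1, 313.8], 0.26)]
stapler [([203.4, 370.2], 0.55), ([177.5, 315.1], 0.2)]
mouse [([175.7, 313.5], 0.92)]
```

View pics/s28c.png

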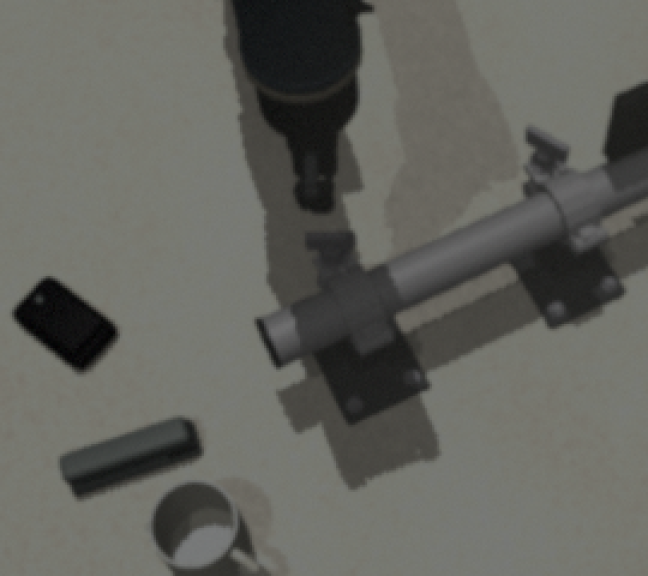

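The scene view shows the strap down on the tube, the bolt upright with the nut on it, and the mug, stapler, mouse and radio where they started. The gripper is clear, so I'm handing the job in.

```bash
python3 -c "
from plant import ctrl
print(ctrl.job_done())"
```

```text
the job is handed in; nothing more can be done
None
```

The coupler is locked and the job is handed in at about 33 s of robot time. I think the nut is finger-tight, but its torque peaked above the finger-tight range for a moment.

- **Hinged half:** I swung it over with closed fingers and pressed the lug down with 12.6 N. It stopped at 131 mm, where 132 ± 1 mm was expected.
- **Bolt:** My first attempt, pushing it with closed fingers, jammed on the end of the wing nut's blade. It reached about 80 N at the wrist before I backed off. From the force direction I believe the fingers took that load, not the gripper's body, but I can't be sure. I then pinched the blade at 25 N and carried the bolt up. It stopped firmly against the slot's root at about 8 N, and the wrist picture showed it upright.
- **Wing nut:** I turned it clockwise about 2.0 rad with a 60 N pinch.
    - **Final torque:** The settled reading was about 0.31 N m, inside the 0.2 to 0.35 range. With the gripper clear the sensor read about −0.015 N m.
    - **Peak:** It read 0.48 N m just after the last small step, close to the 0.5 crush limit, then decayed. I took part of that as gripper inertia but could not check it.
    - **Scatter:** Earlier readings were uneven, twice dropping from about 0.22 to 0.04, so the torque is less certain than a single figure suggests. The last few steps rose steadily.
- **Last checks:** The blade stayed where I left it after release, and the gripper was clear with no contact force. In the scene camera the mug, stapler and radio were within about 3 pixels of where they started. The detector had missed the mouse in the first scene picture, so I judged it unmoved by eye.

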